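# Back the label reader and show it a sample slide

### The job

Lower the white backing plate over the two pins of the reading stand until it lies flush on the seat, and let go of it. Then lift the sample slide out of its rack and hold it centred about 10 cm above the plate, tipped back about halfway between upright and level so that its label face looks up at the stand's lens, with the notched, frosted end on the left as the lens sees it and the notch still in an upper corner. Finish while still holding the slide there, still and touching nothing but the fingers, and leave the tub, the carton and the sweet alone.

Things in the scene. Friction and masses are not known exactly. Their poses are not given: they have to be found in the camera images.
- stand: Fixed reading stand. Steel foot, x -80..200 mm, 120 wide, 8 high; seat block 40 (x) x 150 (y) mm, top 35 mm above the table. On it two pins at y = -55 and +55 mm, 10 mm thick, 20 high, last 6 mm tapered to 4. Lens head on a mast at x 140..215 mm, 150..220 above the table, looking down at the seat. Origin: table, under the seat's middle; x level towards the mast, z up. From the lens, left is -y.
- stand_seat (a point): Middle of the seat's top between the two pins, 35 mm above the stand's origin; axes as the stand's. The seated plate's origin lies here.
- backplate: Loose white plastic plate 60 (x) x 150 (y) x 10 (z) mm, about 0.13 kg, lying flat on the table. Two through holes 14 mm in diameter at x = 0, y = -55 and +55 mm. The same either way round. Origin at the centre of its underside. Grip it from above across its 60 mm width.
- rack: Grey plastic rack, fixed, 60 (x) x 50 (y) x 40 (z) mm, with one slot along x, 10 mm wide, 16 mm deep (floor 24 mm above the table), open at top and ends. The slide stands in it, its axes parallel to the rack's. Origin on the table under its centre, z up.
- slide: Clear slide 120 (x) x 8 (y) x 45 (z) mm, 50 g, on its long edge in the middle of the rack's slot, up to 8 mm off centre along it; 29 mm show above the rack. The upper corner of its frosted +x end has a notch 16 (x) x 14 (z) mm. The +y face is the label face (frosted over 36 mm): seen face on, notch up, the notch is at its left. Origin: middle of its lower long edge; z up in the rack.
- slide_center (a point): Middle of the slide: 22.5 mm above the slide's origin along its z.
- slide_frosted (a point): In the frosted end of the slide: 52 mm along x and 15.5 mm along z from the slide's origin.
- tub: Bystander: closed white plastic tub 84 mm in diameter, 85 mm high. Origin at the centre of its underside. Leave it alone.
- carton: Bystander: white card box 130 x 170 x 50 mm. Origin at the centre of its underside. Leave it alone.
- sweet: Bystander: cream-coloured round sweet 44 mm in diameter, 20 mm high. Origin at the centre of its underside. Leave it alone.

How it is judged:
By the outcome, as a careful person would: the job done as asked, in the order asked, and still so for the second after the job is handed in, while the arm keeps its last pose, push and grip.
It also fails if it takes over 67 s, if anything falls off the work surface, if the arm or the gripper's body presses on something with over 40 N, if the wrist force passes 120 N, or if a joint passes its speed limit or range.

### The arm

A 7-joint arm with a two-finger parallel gripper is mounted at the origin on the work surface. World frame = base frame: x ahead of the robot, y to its left, z up, the work surface at z = 0. Lengths are in m, angles in degrees, forces in N, time in s.
With the tool pointing down it reaches from about 0.35 to 0.9 m from the base axis. Payload 7.2 kg.
Tool frame: the origin (TCP) lies at the very end of the fingers, on their centre line; the grasp point (between the pads) lies 19 mm behind it; z points along the fingers, y is the line along which they close (so a half turn about z gives the same grasp; the last joint's range is limited). The gripper opens to 88 mm and grips with 3 to 60 N. Pads are 20 mm wide; open, the fingers measure 115 mm over their backs; the gripper's body (75 mm by 178 mm) begins 61 mm behind the grasp point.
Start: joints at [-79.939, 23.554, -0.728, 91.456, 0.321, 64.991, -4.71], TCP at [0.151, 0.607, 0.223] pointing down, gripper open.
Joint ranges: [-169.25, 169.25], [-16.82, 113.86], [-84.01, 82.57], [7.8, 145.47], [-59.2, 239.2], [7.22, 106.19], [-163.78, 163.78]. Speed limits (degrees/s): [136.94, 136.94, 172.46, 172.46, 180, 180, 180].

### API

Orientations are given as [roll, pitch, yaw] about the fixed x, y, z axes, in that order (R = Rz(yaw) Ry(pitch) Rx(roll)).
In Python, from workcell import manip, cams, nets gives the robot as it stands.
- The arm moves only by the shell command python3 -m pendant 'ROWS'. ROWS is a JSON list of rows, 1 to 20 of them, each of 7 numbers: dx, dy, dz in m, then a rotation vector rx, ry, rz in degrees, then the finger opening in m; each row shifts and turns the commanded pose from where the row before left it, along the tool's axes as they then stand; what a row does not reach is not made up. A row lasts 1/12 s, in which the tool goes at most 0.0417 m and 7.16 degrees, less where a joint would pass 70% of its speed; a pose out of reach is approached as far as the arm can. The fingers move at their own pace and stop on an object; the grip force is fixed at half the most. Time passes only in rows, so rows that do not move let the fingers close. It prints the time, the measured TCP pose, the force, the opening and the grip force at its end.
- manip.get_state(): the state, without advancing time (a new reading comes with each control period).
- cams.read_camera(name): name is "scene" or "top" or "wrist"; returns a dict with "pixels" (420x560x3 uint8, blue, green, red), "depth" (420x560 float32, m along the optical axis (not along the pixel's ray), 0 where there is no reading), "mtx" (3x3 intrinsics, pixels), "k1" (the pictures are not rectified: a ray, as slopes to the right and down, at radius r is drawn at 1 + k1 r^2 times it, then the intrinsics apply), "pose" (4x4, takes a point from camera to world coordinates); the wrist camera has in their place "tool_from_camera" (4x4, takes a point from camera to tool coordinates, whose origin is the TCP and whose axes are the flange's). Camera axes: x right, y up, looking along -z (the intrinsics and any distortion apply to the point x, -y, -z); pixel columns grow to the right and rows downward; lengths in m; the calibration is good to about 2 mm. A picture is of the moment at which its call begins: read the wrist's pose just before it.
- manip.finish_job(): hands the job in; it is judged then, once.
Trained networks look in a picture, given as the dict that the camera call returned (one of the last four; its "shot" number tells which), for a name from the list of things; names that differ only in an ending like _2 or _b are one class to them, and where a whole thing is asked for, a point or a joint stands for the part that bears it (a point fixed in the world has none). Each returns a list of dicts, best first, with "confidence" (0 to 1); they miss things now and then, are a little off and sometimes report something else, mostly with a low value. They report only what shows in the picture. A call takes as long as a camera call.
- nets.search_frame(picture, name): "rect" ([left, top, width, height] in pixels, round what is visible of it).
The state is a dict: "time_s": time; "joint_pos": joint angles; "qvel": joint speeds; "effort": joint torques, N m; "position": TCP position; "ee_rot": TCP orientation; "wrist_force": force on the tool from outside, world axes, zero at the start; "moment": the same for the moment, N m; "gripper_width": finger opening in m; "grasp_force": force on a finger pad.
Only numpy, scipy, OpenCV 4.12 (cv2) and the standard library are available. Lean on these libraries where they do the work, as an engineer would, in place of code of your own. Each camera call takes 0.05 s, during which the arm holds its last target. There are 200 camera calls.

## Working session

There is one attempt and no reset: what is moved stays moved. The work goes in short steps, Python scripts to look and compute and a shell command to move; the robot and the scene stay as the last step left them, time stands still between calls to the robot, and variables do not carry over. Pictures are saved under pics/ and viewed, at most 10 in all, crops included, and the job is handed in when it is done.

```bash
mkdir -p pics; cat > h.py <<'E'
import numpy as np, cv2
from scipy.spatial.transform import Rotation as R
from workcell import manip, cams, nets
def tcp():
    s=manip.get_state(); T=np.eye(4); T[:3,:3]=R.from_euler('xyz',s['ee_rot'],degrees=True).as_matrix(); T[:3,3]=s['position']; return T
def shot(name):
    T=tcp(); p=cams.read_camera(name)
    p['W']=T@np.array(p['tool_from_camera']) if name=='wrist' else np.array(p['pose'])
    return p
def cloud(p):
    d=p['depth']; K=np.array(p['mtx']); h,w=d.shape
    u,v=np.meshgrid(np.arange(w),np.arange(h)); uv=np.stack([u,v],-1).reshape(-1,1,2).astype(np.float64)
    q=cv2.undistortPoints(uv,K,np.array([p['k1'],0,0,0.])).reshape(h,w,2)
    P=np.stack([q[...,0]*d,-q[...,1]*d,-d,np.ones_like(d)],-1)@p['W'].T
    P=P[...,:3]; P[d==0]=np.nan; return P
def ray(p,u,v):
    q=cv2.undistortPoints(np.array([[[u,v]]],float),np.array(p['mtx']),np.array([p['k1'],0,0,0.]))[0,0]
    return p['W'][:3,3], p['W'][:3,:3]@np.array([q[0],-q[1],-1])
def onz(p,u,v,z):
    o,d=ray(p,u,v); return o+d*(z-o[2])/d[2]
def proj(p,X):
    c=np.linalg.inv(p['W'])@np.append(X,1); a=np.array([[c[0],-c[1],-c[2]]])
    return cv2.projectPoints(a,np.zeros(3),np.zeros(3),np.array(p['mtx']),np.array([p['k1'],0,0,0.]))[0].ravel()
E
python3 - <<'E'
from h import *
s=manip.get_state(); print(s['time_s'],s['position'],s['ee_rot'],s['gripper_width'])
for c in ['top','scene']:
    p=shot(c); cv2.imwrite(f'pics/{c}0.png',p['pixels']); P=cloud(p); print(c,p['W'][:3].round(3).tolist(),p['k1'],p['mtx'][0][0])
    for n in ['stand','backplate','rack','slide','slide_frosted','tub','carton','sweet']:
        for r in nets.search_frame(p,n)[:2]:
            x,y,w,h=r['rect']; print(n,np.round(r['rect']),round(r['confidence'],2),P[int(min(y+h/2,419)),int(min(x+w/2,559))].round(3))
E
```

```text
0.0 [0.15075335 0.60602793 0.22181004] [-1.79909371e+02  4.44691743e-03  1.66034839e+02] 0.08779311495279568
top [[0.015, 0.986, -0.168, 0.31], [-1.0, 0.016, 0.003, 0.033], [0.005, 0.168, 0.986, 1.328]] -0.07216698835821082 478.8106569708356
stand [263.  83.  57. 128.] 0.65 [0.728 0.009 0.008]
backplate [368. 225.  54.  30.] 0.62 [ 0.463 -0.28   0.014]
rack [180. 239.  33.  28.] 0.54 [0.417 0.263 0.038]
slide [171. 240.  39.  29.] 0.48 [0.412 0.274 0.063]
slide_frosted [173. 240.  34.  27.] 0.48 [0.414 0.276 0.069]
tub [146. 156.  34.  32.] 0.73 [0.631 0.353 0.086]
carton [389. 136.  62.  56.] 0.88 [ 0.673 -0.347  0.049]
sweet [203. 174.  14.  14.] 0.55 [0.621 0.236 0.021]
scene [[-0.3, -0.812, 0.501, 1.027], [0.954, -0.253, 0.162, 0.161], [-0.004, 0.527, 0.85, 0.864]] -0.05656229186375353 431.8977887679414
stand [215. 214.  94. 130.] 0.71 [0.708 0.01  0.006]
backplate [146. 151.  70.  28.] 0.73 [ 0.483 -0.28   0.008]
rack [391. 186.  36.  29.] 0.63 [0.439 0.274 0.038]
slide [386. 178.  51.  26.] 0.77 [0.426 0.271 0.06 ]
slide [149. 150.  63.  29.] 0.59 [ 0.482 -0.283  0.01 ]
slide_frosted [383. 178.  56.  29.] 0.96 [0.426 0.273 0.052]
tub [417. 267.  45.  54.] 0.96 [0.665 0.355 0.085]
tub [ 64. 182.  96.  76.] 0.47 [ 0.69  -0.344  0.047]
carton [ 65. 183.  99.  73.] 0.66 [ 0.688 -0.34   0.047]
sweet [367. 264.  21.  21.] 0.76 [0.63  0.24  0.019]
```

View pics/top0.png

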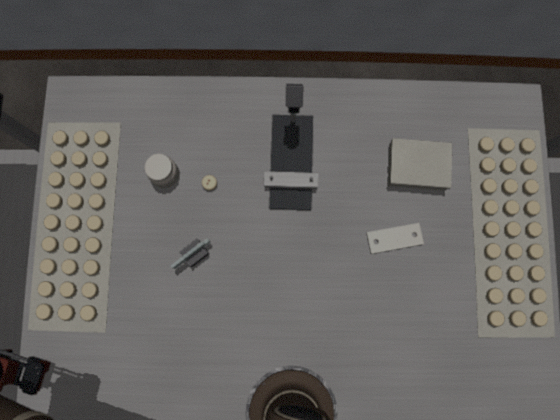

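View pics/scene0.png

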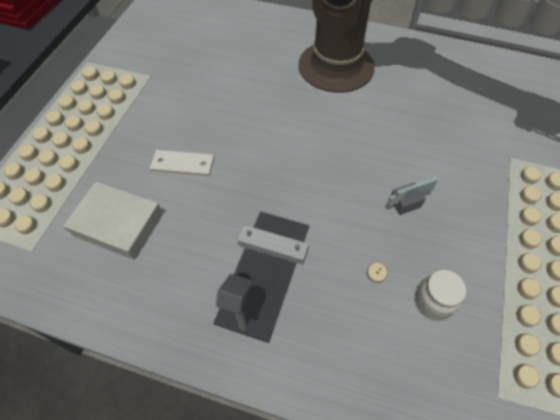

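```bash
python3 - <<'E'
from h import *
for c in ['top','scene']:
    p=shot(c); P=cloud(p)
    def fit(name,lo,hi,z0,z1):
        m=np.all((P[...,:2]>lo)&(P[...,:2]<hi),-1)&(P[...,2]>z0)&(P[...,2]<z1)
        q=P[m]; 
        if len(q)<8: print(name,len(q)); return
        r=cv2.minAreaRect((q[:,:2]*1000).astype(np.float32)); print(c,name,len(q),np.round(r[0],1),np.round(r[1],1),round(r[2],1),q[:,2].mean().round(4))
    fit('plate',(.38,-.38),(.56,-.18),.005,.016)
    fit('rack',(.35,.2),(.5,.36),.034,.044)
    fit('slide',(.33,.18),(.52,.38),.050,.085)
    fit('seat',(.5,-.15),(.7,.15),.028,.042)
    fit('pins',(.5,-.15),(.7,.15),.046,.065)
    fit('lens',(.5,-.15),(.95,.15),.14,.25)
E
```

```text
top plate 1236 [ 470.3 -279.7] [198.8 178.7] 89.5 0.0099
top rack 296 [416.1 275.6] [ 50.9 120.1] 38.2 0.0395
top slide 195 [415.7 275.3] [  9.4 119.7] 39.3 0.0652
top seat 744 [628.   10.3] [148.4  41.4] 89.0 0.0349
top pins 22 [628.4  10.4] [118.2   9.2] 89.7 0.0519
top lens 486 [802.4   7.8] [76.  43.3] 0.9 0.1968
scene plate 1147 [ 472.7 -283.3] [ 64.7 153.3] 11.8 0.0081
scene rack 362 [419.7 275.6] [ 52.1 119.5] 39.1 0.0381
scene slide 312 [418.4 276.2] [ 11.2 120.1] 39.1 0.0616
scene seat 1158 [631.1   8.3] [150.5  42.1] 89.3 0.0329
scene pins 32 [631.1   9.1] [116.7   8.6] 88.7 0.0503
scene lens 1070 [804.8   7.3] [44.7 74.4] 88.4 0.1977
```

The top view shows the plate at (395,238), the stand's seat at (291,180), the rack with slide at (191,253), and the tub, sweet and carton well apart. The scene view shows a dark notch-like mark at the slide's left end (393,200). I'll check that from close by, on the way to the plate.

```bash
python3 - <<'E'
from h import *
p=shot('wrist'); print(np.array(p['tool_from_camera']).round(3).tolist(),p['mtx'],p['k1'])
T=tcp()
d=np.array([.36,.23,.26])-T[:3,3]; print('to slide',T[:3,:3].T@d)
d=np.array([.4715,-.2815,.26])-np.array([.36,.23,.26]); print('then plate',T[:3,:3].T@d)
E
```

```text
[[-0.001, 0.955, 0.295, 0.082], [1.0, 0.001, -0.0, 0.0], [-0.0, 0.295, -0.955, -0.161], [0.0, 0.0, 0.0, 1.0]] [[311.00904832   0.         279.588304  ]
 [  0.         311.00904832 211.87226626]
 [  0.           0.           1.        ]] 0.009400157334351848
to slide [-0.29381467 -0.31491769 -0.03736953]
then plate [-2.31680330e-01 -4.69455773e-01 -4.14354402e-05]
```

```bash
python3 -m pendant '[[-0.027,-0.029,-0.004,0,0,0,0.088],[-0.027,-0.029,-0.004,0,0,0,0.088],[-0.027,-0.029,-0.004,0,0,0,0.088],[-0.027,-0.029,-0.004,0,0,0,0.088],[-0.027,-0.029,-0.004,0,0,0,0.088],[-0.027,-0.029,-0.004,0,0,0,0.088],[-0.027,-0.029,-0.004,0,0,0,0.088],[-0.027,-0.029,-0.004,0,0,0,0.088],[-0.027,-0.029,-0.004,0,0,0,0.088],[-0.027,-0.029,-0.004,0,0,0,0.088],[-0.024,-0.025,0,0,0,0,0.088],[0,0,0,0,0,6,0.088],[0,0,0,0,0,6,0.088],[0,0,0,0,0,6,0.088],[0,0,0,0,0,6,0.088],[0,0,0,0,0,6,0.088],[0,0,0,0,0,6,0.088],[0,0,0,0,0,0,0.088]]'
cat > slide.py <<'E'
from h import *
p=shot('wrist'); P=cloud(p); cv2.imwrite('pics/ws.png',p['pixels'])
print(nets.search_frame(p,'slide_frosted')[:1], nets.search_frame(p,'rack')[:1])
for nm,a,b in [('rack',.034,.044),('slide',.048,.085),('top',.066,.074)]:
    m=np.all((P[...,:2]>(.33,.18))&(P[...,:2]<(.52,.38)),-1)&(P[...,2]>a)&(P[...,2]<b)
    q=P[m]; r=cv2.minAreaRect((q[:,:2]*1000).astype(np.float32)); print(nm,len(q),np.round(r[0],1),np.round(r[1],1),round(r[2],1),q[:,2].mean().round(4))
E
python3 slide.py; python3 -c "from h import *;print(manip.get_state()['joint_pos'])"
```

```text
time_s: 2.55
position: [0.3602, 0.2299, 0.2628]
ee_rot: [180.0, -0.0, 129.8]
wrist_force: [-0.3, -0.1, -0.5]
gripper_width: 0.088
grasp_force: 0.0
[{'rect': [330.0, 135.1, 19.0, 98.5], 'confidence': 0.91}] [{'rect': [311.1, 159.4, 48.3, 54.0], 'confidence': 0.82}]
rack 1414 [415.7 276.4] [ 50.1 118.6] 38.7 0.0386
slide 961 [415.4 276.6] [  9.  119.8] 39.3 0.0639
top 636 [410.6 282.6] [  9.  104.3] 39.3 0.0677
[-52.64736029   1.07247322  13.92604746 114.59656771  -0.29171616
  64.35286949   1.64125485]
```

View pics/ws.png

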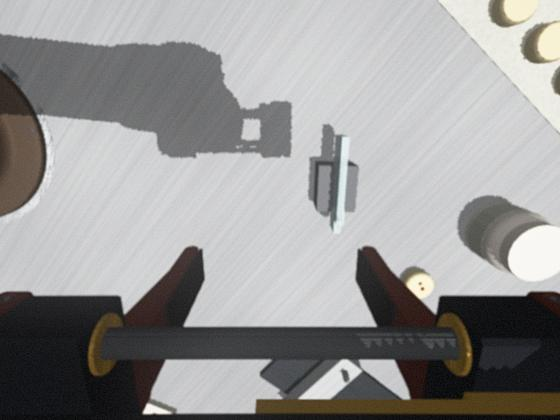

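The frosted end with the notch points at the image bottom (337,230). The full-height top edge is 104 mm long and shifted the other way, so slide +x points to about -51° in the world. The next move is to the plate.

```bash
python3 -m pendant '[[-0.0357,-0.0186,0,0,0,0,0.088],[-0.0357,-0.0186,0,0,0,0,0.088],[-0.0357,-0.0186,0,0,0,0,0.088],[-0.0357,-0.0186,0,0,0,0,0.088],[-0.0357,-0.0186,0,0,0,0,0.088],[-0.0357,-0.0186,0,0,0,0,0.088],[-0.0357,-0.0186,0,0,0,0,0.088],[-0.0357,-0.0186,0,0,0,0,0.088],[-0.0357,-0.0186,0,0,0,0,0.088],[-0.0357,-0.0186,0,0,0,0,0.088],[-0.0357,-0.0186,0,0,0,0,0.088],[-0.0357,-0.0186,0,0,0,0,0.088],[-0.0357,-0.0186,0,0,0,0,0.088],[0,0,0.034,0,0,7,0.088],[0,0,0.034,0,0,7,0.088],[0,0,0.034,0,0,7,0.088],[0,0,0,0,0,7,0.088],[0,0,0,0,0,0,0.088]]'
python3 - <<'E'
from h import *
p=shot('wrist'); P=cloud(p); cv2.imwrite('pics/wp.png',p['pixels'])
m=np.all((P[...,:2]>(.37,-.40))&(P[...,:2]<(.57,-.16)),-1)&(P[...,2]>.004)&(P[...,2]<.018)
print(nets.search_frame(p,'backplate')[:1],m.sum())
l,k,st,c=cv2.connectedComponentsWithStats(m.astype(np.uint8)); i=1+np.argmax(st[1:,4]); q=P[k==i]
r=cv2.minAreaRect((q[:,:2]*1000).astype(np.float32)); print(np.round(r[0],1),np.round(r[1],1),round(r[2],1),q[:,2].mean().round(4))
E
```

```text
time_s: 4.2
position: [0.4724, -0.2805, 0.1585]
ee_rot: [-179.8, -0.1, 101.9]
wrist_force: [-0.1, 0.1, 0.5]
gripper_width: 0.088
grasp_force: 0.0
[{'rect': [245.7, 125.0, 67.0, 139.6], 'confidence': 0.84}] 7937
[ 470.2 -283. ] [ 60.1 150.5] 11.0 0.0087
```

View pics/wp.png

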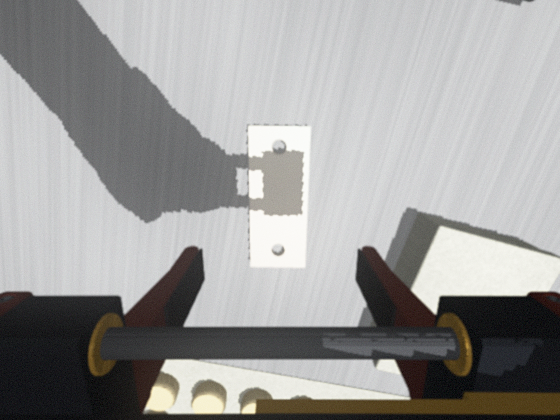

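The plate is centred at about (278,196) in the wrist picture, with both holes clear at (279,146) and (278,249). I'll descend and grip it.

```bash
python3 -m pendant '[[-0.002,-0.0027,0.03,0.2,0,0.9,0.088],[0,0,0.035,0,0,0,0.088],[0,0,0.035,0,0,0,0.088],[0,0,0.03,0,0,0,0.088],[0,0,0.015,0,0,0,0.088],[0,0,0.0105,0,0,0,0.088],[0,0,0,0,0,0,0.088]]' && python3 -m pendant '[[0,0,0,0,0,0,0.05],[0,0,0,0,0,0,0.05],[0,0,0,0,0,0,0.05],[0,0,0,0,0,0,0.05],[0,0,0,0,0,0,0.05],[0,0,0,0,0,0,0.05],[0,0,0,0,0,0,0.05]]'
```

```text
time_s: 4.88
position: [0.4709, -0.2834, 0.0045]
ee_rot: [-179.8, -0.0, 101.3]
wrist_force: [-0.8, 0.5, 0.5]
gripper_width: 0.0877
grasp_force: 0.0
time_s: 5.47
position: [0.4715, -0.2838, 0.006]
ee_rot: [-179.9, 0.0, 101.2]
wrist_force: [-0.5, 2.0, 6.7]
gripper_width: 0.0597
grasp_force: 30.0
```

```bash
python3 -m pendant '[[0,0,-0.01,0,0,0,0.05],[0,0,-0.03,0,0,0,0.05],[0,0,-0.03,0,0,0,0.05],[0,0,-0.03,0,0,0,0.05],[0,0,-0.024,0,0,0,0.05],[0.0286,0.0235,0,0,0,0,0.05],[0.0286,0.0235,0,0,0,0,0.05],[0.0286,0.0235,0,0,0,0,0.05],[0.0286,0.0235,0,0,0,0,0.05],[0.0286,0.0235,0,0,0,0,0.05],[0.0286,0.0235,0,0,0,0,0.05],[0.0286,0.0235,0,0,0,0,0.05],[0.0286,0.0235,0,0,0,0,0.05],[0.0286,0.0235,0,0,0,0,0.05],[0,0,0,0,0,6,0.05],[0,0,0,0,0,6,0.05],[0,0,0,0,0,0,0.05],[0,0,0,0,0,0,0.05]]'
cat > pl.py <<'E'
from h import *
T=tcp(); p=shot('wrist'); P=cloud(p); cv2.imwrite('pics/wh%d.png'%p['shot'],p['pixels'])
Q=(P-T[:3,3])@T[:3,:3]
m=(abs(Q[...,0])<.1)&(abs(Q[...,1])<.036)&(abs(Q[...,2]+.004)<.009)
l,k,st,c=cv2.connectedComponentsWithStats(m.astype(np.uint8)); i=1+np.argmax(st[1:,4]); q=Q[k==i]
r=cv2.minAreaRect((q[:,:2]*1000).astype(np.float32)); print('plate in tool',len(q),np.round(r[0],1),np.round(r[1],1),round(r[2],1),np.median(q[:,2]).round(4), 'xrange',q[:,0].min(),q[:,0].max())
print(T[:3,3],manip.get_state()['gripper_width'])
E
python3 pl.py; ls pics
python3 - <<'E'
from h import *
for c in ['top','scene']:
    p=shot(c); P=cloud(p)
    m=(abs(P[...,0]-.629)<.08)&(abs(P[...,1]-.01)<.12)&(P[...,2]>.11)&(P[...,2]<.16); q=P[m]
    r=cv2.minAreaRect((q[:,:2]*1000).astype(np.float32)); print(c,np.round(r[0],1),np.round(r[1],1),round(r[2],1))
    m=(abs(P[...,0]-.8)<.08)&(abs(P[...,1]-.01)<.06)&(P[...,2]>.21)&(P[...,2]<.23); q=P[m]
    r=cv2.minAreaRect((q[:,:2]*1000).astype(np.float32)); print(c,'lens',np.round(r[0],1),np.round(r[1],1),round(r[2],1))
E
```

```text
time_s: 6.97
position: [0.6287, 0.0097, 0.1285]
ee_rot: [-179.8, 0.1, 89.3]
wrist_force: [-0.3, 0.3, -1.6]
gripper_width: 0.0592
grasp_force: 30.0
plate in tool 21962 [18.3  0. ] [115.6  72. ] 0.3 -0.0027 xrange -0.03956586933996379 0.07604564536200902
[0.62872407 0.00967118 0.12854454] 0.059228307391611654
scene0.png
top0.png
wh8.png
wp.png
ws.png
top [627.7 -43.2] [41.4 60.4] 88.7
top lens [817.3   7.3] [16.3 40. ] 0.6
scene [628.5   8.9] [150.9  67.1] 89.0
scene lens [820.6   6.9] [42.  13.2] 85.0
```

View pics/wh8.png

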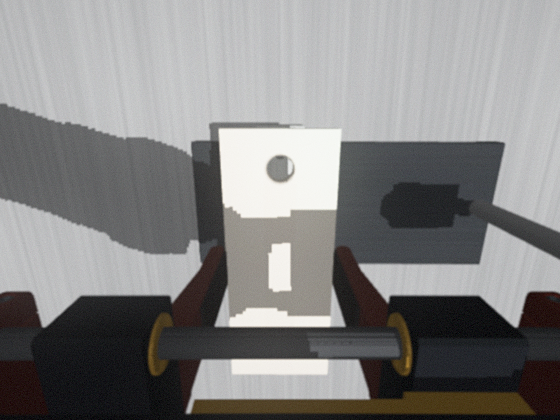

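The plate hangs squarely in the fingers with the near hole at (281,168). The seat's end shows past it, at columns 210–303, row 124. I'll measure both in the same wrist picture.

```bash
python3 - <<'E'
from h import *
T=tcp(); p=shot('wrist'); P=cloud(p); g=cv2.cvtColor(p['pixels'],cv2.COLOR_BGR2GRAY)
z=P[...,2]
m=(z>.028)&(z<.042)&(abs(P[...,0]-.629)<.04)&(P[...,1]>.03); q=P[m]
print('seat n',m.sum(),'x',np.percentile(q[:,0],[0,1,50,99,100]).round(4),'ymax',np.percentile(q[:,1],[99,100]).round(4))
ys=np.where(m); print('rows',ys[0].min(),ys[0].max(),'cols',ys[1].min(),ys[1].max())
mp=(z>.115)&(z<.142)&(g>100)&(abs(P[...,0]-.629)<.045); 
print('plate z',np.median(z[mp]))
for r in (140,160,180,200): 
    c=np.where(mp[r])[0]; a=onz(p,c.min()-.5,r,.1325);b=onz(p,c.max()+.5,r,.1325); print(r,c.min(),c.max(),a[:2].round(4),b[:2].round(4),((a+b)/2)[:2].round(4))
rr=np.where(mp[:250,260:300].sum(1)>20)[0]; print('far edge',onz(p,280,rr.min()-.5,.1325).round(4))
# hole
h=((g<140)&(z<.115))[150:190,262:302] | (g[150:190,262:302]<130); l,k,st,c=cv2.connectedComponentsWithStats(h.astype(np.uint8)); i=1+np.argmax(st[1:,4]); print(st[i],c[i]); st=st[i]
print('hole',onz(p,262+st[0]+st[2]/2-.5,150+st[1]+st[3]/2-.5,.1325).round(4)); print('tcp',T[:3,3])
E
```

```text
seat n 646 x [0.6096 0.6108 0.6287 0.647  0.6486] ymax [0.085  0.0851]
rows 124 178 cols 255 304
plate z 0.13132286429946236
140 220 339 [0.5998 0.0801] [0.6589 0.0792] [0.6294 0.0796]
160 221 338 [0.5996 0.0703] [0.6589 0.0694] [0.6292 0.0698]
180 222 337 [0.5994 0.0601] [0.6588 0.0592] [0.6291 0.0597]
200 223 336 [0.5992 0.0495] [0.6587 0.0487] [0.6289 0.0491]
far edge [0.6297 0.0856 0.1325]
[  6   6  21  25 260] [16.33461538 17.26923077]
hole [0.6284 0.0658 0.1325]
tcp [0.62892131 0.00930619 0.12869793]
```

```bash
python3 -m pendant '[[-0.0005,-0.0003,0.03,0,0,0,0.05],[0,0,0.025,0,0,0,0.05],[0,0,0.008,0,0,0,0.05],[0,0,0.005,0,0,0,0.05],[0,0,0.003,0,0,0,0.05],[0,0,0,0,0,0,0.05]]' ; python3 -m pendant '[[0,0,0.003,0,0,0,0.05],[0,0,0.003,0,0,0,0.05],[0,0,0.003,0,0,0,0.05],[0,0,0,0,0,0,0.05]]'
```

```text
time_s: 7.67
position: [0.629, 0.0089, 0.0579]
ee_rot: [-179.8, 0.0, 89.1]
wrist_force: [-0.5, -1.0, -1.5]
gripper_width: 0.0592
grasp_force: 30.0
time_s: 8.0
position: [0.6284, 0.0095, 0.0482]
ee_rot: [-179.8, 0.0, 89.1]
wrist_force: [-0.9, -0.1, -2.2]
gripper_width: 0.0592
grasp_force: 30.0
```

```bash
python3 -m pendant '[[0,0,0.003,0,0,0,0.05],[0,0,0.003,0,0,0,0.05],[0,0,0.002,0,0,0,0.05],[0,0,0,0,0,0,0.05]]'
```

```text
time_s: 8.33
position: [0.6285, 0.0094, 0.041]
ee_rot: [-179.8, -0.0, 89.1]
wrist_force: [-2.1, 1.1, 5.8]
gripper_width: 0.0592
grasp_force: 30.0
```

```bash
python3 -m pendant '[[0,0,0,0,0,0,0.088],[0,0,0,0,0,0,0.088],[0,0,0,0,0,0,0.088],[0,0,0,0,0,0,0.088],[0,0,0,0,0,0,0.088],[0,0,-0.01,0,0,0,0.088],[0,0,-0.03,0,0,0,0.088],[0,0,-0.04,0,0,0,0.088],[0,0,-0.04,0,0,0,0.088],[0,0,-0.04,0,0,0,0.088],[0,0,0,0,0,0,0.088]]'
python3 - <<'E'
from h import *
p=shot('wrist'); P=cloud(p); cv2.imwrite('pics/seated.png',p['pixels'])
m=(abs(P[...,0]-.629)<.04)&(abs(P[...,1]-.01)<.085)&(P[...,2]>.038)&(P[...,2]<.05); q=P[m]
r=cv2.minAreaRect((q[:,:2]*1000).astype(np.float32)); print(np.round(r[0],1),np.round(r[1],1),round(r[2],1))
A=np.c_[q[:,:2]-[.629,.01],np.ones(len(q))]; print(np.linalg.lstsq(A,q[:,2],rcond=None)[0])
T=tcp(); print(T[:3,:3].round(3).tolist())
print('to slide',T[:3,:3].T@(np.array([.4155,.2766,.16])-T[:3,3]),manip.get_state()['joint_pos'])
E
```

```text
time_s: 9.25
position: [0.6326, 0.0079, 0.209]
ee_rot: [179.6, -0.0, 89.1]
wrist_force: [1.4, -1.3, 0.4]
gripper_width: 0.0878
grasp_force: 0.0
[627.8  10.2] [149.2  60.1] 89.1
[-0.0008763   0.00045124  0.04372415]
[[0.016, 1.0, 0.004], [1.0, -0.016, 0.0], [0.0, 0.004, -1.0]]
to slide [ 0.26457827 -0.22020306  0.04454777] [-39.92773887  32.51647523  52.2581364   94.35574635 -27.62619666
  66.68483954  18.21904052]
```

View pics/seated.png

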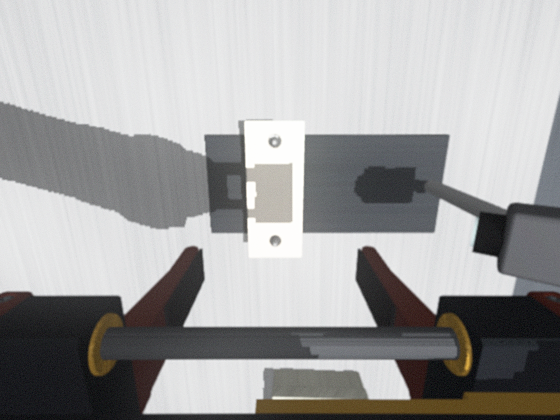

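The picture shows the plate seated with both pin tops in the holes at (275,142) and (276,240). It lies level, with its top at about 44 mm. Now I'll go to the slide.

```bash
python3 -m pendant '[[0.0294,-0.0245,0.003,0,0,0,0.088],[0.0294,-0.0245,0.003,0,0,0,0.088],[0.0294,-0.0245,0.003,0,0,0,0.088],[0.0294,-0.0245,0.003,0,0,0,0.088],[0.0294,-0.0245,0.003,0,0,0,0.088],[0.0294,-0.0245,0.003,0,0,0,0.088],[0.0294,-0.0245,0.003,0,0,0,0.088],[0.0294,-0.0245,0.003,0,0,0,0.088],[0.0294,-0.0245,0.003,0,0,0,0.088],[0,0,0.003,0,0,-6.7,0.088],[0,0,0.003,0,0,-6.7,0.088],[0,0,0.003,0,0,-6.7,0.088],[0,0,0.003,0,0,-6.7,0.088],[0,0,0.003,0,0,-6.7,0.088],[0,0,0.003,0,0,-6.7,0.088],[0,0,0,0,0,0,0.088]]'
python3 slide.py
python3 - <<'E'
from h import *
T=tcp();print(T[:3,3],manip.get_state()['ee_rot'],'d',T[:3,:3].T@(np.array([.4155,.2766,.044])-T[:3,3]),manip.get_state()['joint_pos'])
E
```

```text
time_s: 10.63
position: [0.4116, 0.2768, 0.1551]
ee_rot: [-179.7, -0.1, 129.6]
wrist_force: [-0.4, -0.3, 0.2]
gripper_width: 0.0877
grasp_force: 0.0
[{'rect': [280.1, 143.4, 11.2, 133.1], 'confidence': 0.87}] [{'rect': [253.2, 177.8, 59.6, 71.5], 'confidence': 0.64}]
rack 2629 [408.3 285.8] [50.  96.7] 38.8 0.0386
slide 1266 [415.6 276.8] [  8.3 119.9] 39.1 0.0668
top 1169 [410.9 282.7] [  8.3 104.4] 39.1 0.0677
[0.41231791 0.27698693 0.15578264] [-1.79791967e+02 -9.28279702e-02  1.29082926e+02] d [-0.00248758  0.00263195  0.11176994] [-76.28467061  19.29929817  45.92387392 115.40536765 -17.51197028
  52.45020579  18.004113  ]
```

```bash
python3 -m pendant '[[-0.0025,0.0027,0.035,-0.2,0,0,0.088],[0,0,0.035,0,0,0,0.088],[0,0,0.025,0,0,0,0.088],[0,0,0.0145,0,0,0,0.088],[0,0,0,0,0,0,0.088]]' && python3 - <<'E'
from h import *
T=tcp();print(T[:3,3],manip.get_state()['ee_rot'],'d',T[:3,:3].T@(np.array([.4156,.2768,.046])-T[:3,3]))
E
```

```text
time_s: 11.2
position: [0.4144, 0.2759, 0.0438]
ee_rot: [-179.7, -0.0, 129.2]
wrist_force: [0.2, 0.3, -0.2]
gripper_width: 0.0878
grasp_force: 0.0
[0.41435461 0.27587911 0.04376378] [-1.79735646e+02 -3.28107308e-02  1.29167359e+02] d [-7.13264484e-05  1.53684560e-03 -2.24337560e-03]
```

```bash
python3 -m pendant '[[0,0.0015,-0.002,0,0,0,0.088],[0,0,0,0,0,0,0.06],[0,0,0,0,0,0,0.03],[0,0,0,0,0,0,0.0],[0,0,0,0,0,0,0],[0,0,0,0,0,0,0],[0,0,0,0,0,0,0],[0,0,0,0,0,0,0],[0,0,0,0,0,0,0],[0,0,0,0,0,0,0],[0,0,0,0,0,0,0]]'
```

```text
time_s: 12.12
position: [0.4171, 0.2781, 0.0484]
ee_rot: [180.0, -0.1, 129.3]
wrist_force: [-0.4, -0.2, -0.4]
gripper_width: 0.0246
grasp_force: 0.0
```

```bash
python3 -m pendant '[[0,0,0,0,0,0,0],[0,0,0,0,0,0,0],[0,0,0,0,0,0,0],[0,0,0,0,0,0,0],[0,0,0,0,0,0,0]]'
```

```text
time_s: 12.53
position: [0.4165, 0.2776, 0.0482]
ee_rot: [-179.9, -0.1, 129.3]
wrist_force: [-1.2, -0.9, 0.2]
gripper_width: 0.0082
grasp_force: 30.0
```

```bash
python3 -m pendant '[[0,0,-0.01,0,0,0,0],[0,0,-0.025,0,0,0,0],[0,0,-0.03,0,0,0,0],[0,0,-0.03,0,0,0,0],[0,0,-0.03,0,0,0,0],[0,0,0,0,0,6.7,0],[0,0,0,0,0,6.7,0],[0,0,0,0,0,6.7,0],[0,0,0,0,0,6.7,0],[0,0,0,0,0,6.7,0],[0,0,0,0,0,6.7,0],[0,0,0,0,0,0,0]]'
python3 - <<'E'
from h import *
s=manip.get_state();T=tcp();print(T[:3,3],s['ee_rot'],s['gripper_width'],'d',T[:3,:3].T@(np.array([.629,.0095,.17])-T[:3,3]),s['joint_pos'])
p=shot('wrist');cv2.imwrite('pics/held.png',p['pixels']);Q=(cloud(p)-T[:3,3])@T[:3,:3]
m=(abs(Q[...,1])<.008)&(abs(Q[...,0])<.09)&(Q[...,2]>-.035)&(Q[...,2]<.03);q=Q[m];print(len(q),q.min(0),q.max(0))
E
```

```text
time_s: 13.53
position: [0.4176, 0.2782, 0.1742]
ee_rot: [180.0, -0.1, 88.8]
wrist_force: [0.7, -0.3, -0.6]
gripper_width: 0.0079
grasp_force: 30.0
[0.41756483 0.27823744 0.1741572 ] [ 1.79981631e+02 -1.19736276e-01  8.88422820e+01] 0.0079424010640673 d [-0.26441873  0.21682058  0.00367414] [-84.37999142  21.40652216  57.7212526  114.23070486 -21.99605717
  55.90254825 -16.95788925]
3328 [-0.06145711 -0.00799898 -0.03495286] [0.05958754 0.00799792 0.02362814]
```

View pics/held.png

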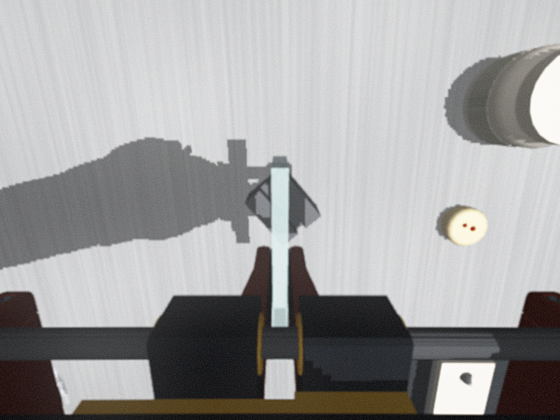

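The slide is held centred, with its far (clear) end at (281,160) and the near end at (280,325). Now I'll carry it above the plate.

```bash
python3 -m pendant '[[-0.0294,0.0241,0,0,0,0,0],[-0.0294,0.0241,0,0,0,0,0],[-0.0294,0.0241,0,0,0,0,0],[-0.0294,0.0241,0,0,0,0,0],[-0.0294,0.0241,0,0,0,0,0],[-0.0294,0.0241,0,0,0,0,0],[-0.0294,0.0241,0,0,0,0,0],[-0.0294,0.0241,0,0,0,0,0],[-0.0294,0.0241,0,0,0,0,0],[0,0,0,-5,0,0,0],[0,0,0,-5,0,0,0],[0,0,0,-5,0,0,0],[0,0,0,0,0,0,0]]'
python3 -c "
from h import *
s=manip.get_state();print(s['joint_pos'],s['qvel'])"
```

```text
time_s: 14.67
position: [0.627, 0.0085, 0.1718]
ee_rot: [165.0, -0.1, 89.2]
wrist_force: [-1.1, 0.1, -1.5]
gripper_width: 0.008
grasp_force: 30.0
[-45.95624756  25.30240349  52.6902709  110.67267876 -31.02930644
  41.71677329  21.78369039] [ 0.56373158  2.64423039 -0.52119755 -7.78473998  0.91728659 11.90872976
 -2.05127012]
```

```bash
python3 -m pendant '[[0,0,0,-5,0,0,0],[0,0,0,-5,0,0,0],[0,0,0,-5,0,0,0],[0,0,0,0,0,0,0]]'
python3 -c "
from h import *
s=manip.get_state();print(s['joint_pos'])"
```

```text
time_s: 15.0
position: [0.6275, 0.0105, 0.1719]
ee_rot: [150.1, -0.1, 89.3]
wrist_force: [-0.8, 0.3, -1.5]
gripper_width: 0.0076
grasp_force: 30.0
[-47.50097828  17.42235331  48.04728702 123.56763598 -37.25836309
  17.4939668   28.11807826]
```

The wrist's sixth joint is near its limit at 30° tilt. I'll fit a kinematic model from the recorded states to see what is reachable.

```bash
cat > kin.py <<'E'
import numpy as np, itertools
from scipy.spatial.transform import Rotation as R
from scipy.optimize import least_squares
D=[([-79.939,23.554,-.728,91.456,.321,64.991,-4.71],[.1508,.606,.2218],[-179.91,0,166.03]),
([-52.647,1.072,13.926,114.597,-.292,64.353,1.641],[.3602,.2299,.2628],[180,0,129.8]),
([-39.928,32.516,52.258,94.356,-27.626,66.685,18.219],[.6326,.0079,.209],[179.6,0,89.1]),
([-76.285,19.299,45.924,115.405,-17.512,52.450,18.004],[.41232,.27699,.15578],[-179.79,-.093,129.083]),
([-84.38,21.4065,57.7213,114.2307,-21.996,55.9025,-16.958],[.41756,.27824,.17416],[179.98,-.12,88.84]),
([-45.956,25.302,52.690,110.673,-31.029,41.717,21.784],[.627,.0085,.1718],[165,-.1,89.2]),
([-47.501,17.422,48.047,123.568,-37.258,17.494,28.118],[.6275,.0105,.1719],[150.1,-.1,89.3])]
rz=lambda a:R.from_euler('z',a,degrees=True); ry=lambda a:R.from_euler('y',a,degrees=True)
def fk(q,p,s):
    o=p[10:17]; r=rz(s[0]*q[0]+o[0]); t=np.array([0,0,p[0]])
    r=r*ry(q[1]+o[1]); t=t+r.apply(p[1:4])
    r=r*rz(s[1]*q[2]+o[2])*ry(q[3]+o[3]); t=t+r.apply(p[4:7])
    r=r*rz(s[2]*q[4]+o[4])*ry(q[5]+o[5]); r=r*rz(s[3]*q[6]+o[6]); t=t+r.apply(p[7:10])
    return t,r
def res(p,s):
    e=[]
    for q,t,a in D:
        T,r=fk(q,p,s); e+=list((T-t)*100)+list((R.from_euler('xyz',a,degrees=True).inv()*r).as_rotvec()*20)
    return np.array(e+list(p[11:16]*.02)+list(.3*p[[1,2,4,5,7,8]]))
if __name__=='__main__':
    best=None
    for s in itertools.product([1,-1],repeat=4):
      for o7 in (0,90,180,-90):
        p0=np.r_[.33,0,0,.45,0,0,.45,0,0,.3,0,0,0,0,0,0,o7]
        f=least_squares(res,p0,args=(s,),max_nfev=60)
        if best is None or f.cost<best[0]: best=(f.cost,s,f.x)
    print(best[0],best[1],best[2].round(3).tolist()); e=res(best[2],best[1])[:42].reshape(7,6); print((abs(e[:,:3]).max()*10).round(2),'mm',np.degrees(abs(e[:,3:]).max()/20).round(2))
    np.savez('kin.npz',p=best[2],s=best[1])
E
python3 kin.py
```

```text
0.042311486482645225 (-1, -1, -1, -1) [0.288, 0.0, -0.03, 0.533, 0.004, -0.018, 0.456, -0.0, -0.001, 0.359, 0.676, -0.099, -0.739, -0.041, 0.082, 0.3, 90.024]
1.46 mm 0.32
```

```bash
cat > ik.py <<'E'
from kin import *
z=np.load('kin.npz'); p=z['p']; s=z['s']
lo=np.array([-169.25,-16.82,-84.01,7.8,-59.2,7.22,-163.78]);hi=np.array([169.25,113.86,82.57,145.47,239.2,106.19,163.78])
def err(q,t,r):
    T,Q=fk(q,p,s); return np.r_[(t-T),(r*Q.inv()).as_rotvec()]
def jac(q):
    J=np.zeros((6,7));T,Q=fk(q,p,s)
    for i in range(7):
        d=np.array(q,float);d[i]+=.1;t,r=fk(d,p,s);J[:,i]=np.r_[(t-T),(r*Q.inv()).as_rotvec()]/.1
    return J
def target(tilt,x=.628,y=.0095,z=.146,yaw=89.2): return np.array([x,y,z]), R.from_euler('xyz',[180-tilt,0,yaw],degrees=True)
E
python3 - <<'E'
from ik import *
rng=np.random.default_rng(0)
for tilt,z,flip in [(30,.17,0),(40,.15,0),(45,.146,0),(45,.146,1)]:
    t,r=target(tilt,z=z)
    if flip: r=r*rz(180)
    sol=[]
    for k in range(60):
        f=least_squares(lambda q:err(q,t,r)*[100]*1 if 0 else err(q,t,r)*np.r_[100,100,100,20,20,20],rng.uniform(lo+2,hi-2),bounds=(lo+1,hi-1),max_nfev=80)
        if f.cost<1e-4: sol.append(f.x)
    sol=np.array(sol); print(tilt,flip,len(sol)); 
    if len(sol): print(sol[np.argsort(sol[:,2])][::max(1,len(sol)//8)].round(0))
E
```

```text
30 0 29
[[ 53.  41. -83. 118.  77.  49. -69.]
 [ 47.  29. -68. 118.  67.  35. -64.]
 [ 37.  22. -53. 119.  55.  27. -56.]
 [ 20.  17. -32. 120.  40.  20. -44.]
 [  9.  15. -19. 120.  31.  18. -36.]
 [  3.  14. -13. 121.  26.  17. -31.]
 [ -0.  14.  -8. 121.  22.  16. -28.]
 [ -6.  14.  -2. 121.  17.  16. -23.]
 [-17.  14.  11. 122.   5.  15. -12.]
 [-38.  15.  36. 123. -22.  15.  13.]]
40 0 39
[[  54.   44.  -83.  127.  101.   48.  -90.]
 [  51.   37.  -76.  127.  101.   40.  -93.]
 [  36.   23.  -52.  128.  102.   23. -102.]
 [  20.   18.  -33.  129.  106.   16. -110.]
 [  10.   16.  -21.  129.  111.   12. -117.]
 [   2.   16.  -13.  130.  117.   10. -123.]
 [ -42.   18.   40.  132.  224.    8.  126.]
 [ -43.   18.   40.  132.  224.    8.  125.]
 [ -50.   21.   50.  133.  237.   12.  111.]
 [ -51.   21.   51.  133.  238.   13.  110.]]
45 0 32
[[  54.   47.  -83.  131.  113.   52.  -99.]
 [  41.   28.  -60.  131.  119.   32. -116.]
 [  13.   18.  -26.  133.  136.   20. -141.]
 [   3.   17.  -14.  133.  144.   18. -150.]
 [  -2.   17.   -8.  134.  148.   17. -156.]
 [  -7.   17.   -3.  134.  152.   17. -160.]
 [  -9.   16.   -0.  134.  155.   16. -163.]
 [ -64.   42.   76.  137.  237.   38.  103.]]
45 1 29
[[ 54.  47. -83. 131. 113.  52.  81.]
 [ 42.  29. -61. 131. 119.  32.  64.]
 [ 13.  18. -25. 133. 137.  20.  38.]
 [  3.  17. -14. 134. 145.  18.  29.]
 [ -1.  17. -10. 134. 147.  18.  26.]
 [ -9.  17.  -0. 134. 155.  17.  17.]
 [-13.  16.   5. 135. 159.  16.  12.]
 [-22.  17.  14. 135. 168.  16.   2.]
 [-60.  32.  66. 137. 228.  29. -65.]
 [-65.  45.  79. 137. 238.  42. -80.]]
```

```bash
cat > sim.py <<'E'
from ik import *
def run(q,rows,w=None,lim=True,n=1):
    """rows: tool-frame deltas, plain min-norm tracking"""
    q=np.array(q,float); t,r=fk(q,p,s); W=np.eye(7) if w is None else np.diag(1/np.array(w))
    out=[]
    for a in rows:
        t=t+r.apply(a[:3]); r=r*R.from_rotvec(a[3:6],degrees=True)
        for _ in range(4):
            J=jac(q); e=err(q,t,r); q=q+W@J.T@np.linalg.solve(J@W@J.T+1e-9*np.eye(6),e)
            if lim: q=np.clip(q,lo,hi)
        out.append(q.copy())
    return q,np.array(out),np.linalg.norm(err(q,t,r)[:3])
def rep(n,*a): return [list(a)+[0]*(6-len(a))]*n
E
python3 - <<'E'
from sim import *
np.set_printoptions(suppress=True,precision=1)
q0=D[0][0]
A=rep(11,-.0267,-.0286,-.0034)+rep(6,0,0,0,0,0,6)
q,_,e=run(q0,A); print('sim view',q,e,'real',D[1][0])
B=rep(13,-.0357,-.0186,0)+rep(3,0,0,.034,0,0,7)+rep(1,0,0,0,0,0,7)+rep(1,-.002,-.0027,.03,0,0,.9)+rep(4,0,0,.031)+rep(4,0,0,-.031)+rep(9,.0286,.0235,0)+rep(2,0,0,0,0,0,6)+rep(1,0,0,.088)+rep(5,0,0,-.033)
q,_,e=run(D[1][0],B); print('sim stand',q,e,'real',D[2][0])
C=rep(9,.0294,-.0245,.003)+rep(6,0,0,.003,0,0,-6.7)
q,_,e=run(D[2][0],C); print('sim slide',q,e,'real',D[3][0])
q,_,e=run(D[4][0],rep(9,-.0294,.0241,0)+rep(3,0,0,0,-5)); print('sim t15',q,e,'real',D[5][0])
q,_,e=run(D[5][0],rep(3,0,0,0,-5)); print('sim t30',q,e,'real',D[6][0])
E
```

```text
sim view [-52.9   0.9  13.8 114.8   0.2  64.1   0.9] 6.5054711566452185e-15 real [-52.647, 1.072, 13.926, 114.597, -0.292, 64.353, 1.641]
sim stand [-40.   32.6  52.1  94.3 -27.5  67.1  18. ] 2.142368974077237e-12 real [-39.928, 32.516, 52.258, 94.356, -27.626, 66.685, 18.219]
sim slide [-76.8  18.9  46.5 115.2 -16.9  52.5  17.9] 1.9077858246295612e-13 real [-76.285, 19.299, 45.924, 115.405, -17.512, 52.45, 18.004]
sim t15 [-46.2  25.5  52.9 110.4 -31.   42.   21.2] 2.261495226770645e-12 real [-45.956, 25.302, 52.69, 110.673, -31.029, 41.717, 21.784]
sim t30 [-47.6  17.3  48.3 123.6 -37.1  17.5  28.1] 5.047503875910849e-11 real [-47.501, 17.422, 48.047, 123.568, -37.258, 17.494, 28.118]
```

The controller is a plain minimum-norm tracker and the model predicts it within 0.5°. The 45° tilt needs the elbow on the other side (j3 < 0). I'll search for a detour loop that swings it over.

```bash
nproc; cat > plan.py <<'E'
from ik import *
import sys, multiprocessing as mp
o=p[10:17]; sg=np.array([s[0],1,s[1],1,s[2],1,s[3]],float)
def M(ax,a):
    c,n=np.cos(a),np.sin(a); return np.array([[c,-n,0],[n,c,0],[0,0,1]]) if ax else np.array([[c,0,n],[0,1,0],[-n,0,c]])
off={1:p[1:4],3:p[4:7],6:p[7:10]}
def fj(q):
    Rm=np.eye(3);t=np.array([0,0,p[0]]);ax=[];pt=[]
    for i in range(7):
        zz=i%2==0; ax.append(sg[i]*(Rm[:,2] if zz else Rm[:,1])); pt.append(t)
        Rm=Rm@M(zz,np.radians(sg[i]*q[i]+o[i]))
        if i in off: t=t+Rm@off[i]
    J=np.array([np.r_[np.cross(a,t-b),a] for a,b in zip(ax,pt)]).T*np.pi/180
    return t,Rm,J
def rv(A): return cv2v(A)
import cv2
cv2v=lambda A:cv2.Rodrigues(A)[0].ravel()
def track(q,segs,step=2.,marg=2.):
    """segs: ('t',world vec) or ('r',tool rotvec deg); returns q,ok,path"""
    q=np.array(q,float);t,Rm,_=fj(q);path=[q]
    for k,v in segs:
        v=np.array(v,float);n=max(1,int(np.ceil(np.linalg.norm(v)/((.0385 if k=='t' else 6.5)*step))))
        for _ in range(n):
            if k=='t': t=t+v/n
            else: Rm=Rm@cv2.Rodrigues(np.radians(v)/n)[0]
            for it in range(2):
                T,Q,J=fj(q);e=np.r_[t-T,cv2v(Rm@Q.T)];q=q+J.T@np.linalg.solve(J@J.T+1e-9*np.eye(6),e)
            path.append(q)
            if np.any(q<lo+marg) or np.any(q>hi-marg): return q,False,path
    return q,np.linalg.norm(e)<1e-2,path
qn=np.array(D[6][0])
def okp(x): 
    r=np.hypot(x[0],x[1]); return .38<r<.75 and .2<x[2]<.5 and (x[0]<.64 or abs(x[1])>.3)
def trial(seed):
    g=np.random.default_rng(seed); t,Rm,_=fj(qn)
    segs=[('t',[0,0,.06])]; x=t+[0,0,.06]; x0=x; Rc=Rm
    for i in range(g.integers(1,4)):
        v=g.normal(size=3)*[18,18,40]; 
        Rn=Rc@cv2.Rodrigues(np.radians(v))[0]
        if Rn[2,2]<-np.cos(np.radians(50)): segs.append(('r',v.round(0))); Rc=Rc@cv2.Rodrigues(np.radians(v.round(0)))[0]
        for _ in range(20):
            y=x+g.normal(size=3)*[.15,.25,.1]
            if okp(y) and okp((x+y)/2): segs.append(('t',(y-x).round(2))); x=x+(y-x).round(2); break
    Rt=Rm@cv2.Rodrigues(np.radians([20.,0,0]))[0]
    back=[('t',x0-x),('r',np.degrees(cv2v(Rc.T@Rt)))]
    if g.random()<.5: back=back[::-1]
    segs+=back
    q,ok,_=track(qn,segs)
    return (q[2] if ok else 999),q,segs
if __name__=='__main__':
    with mp.Pool() as P: R_=P.map(trial,range(int(sys.argv[1])),chunksize=20)
    R_.sort(key=lambda a:a[0]); print(sum(a[0]<900 for a in R_))
    np.set_printoptions(suppress=True,precision=2)
    for a in R_[:6]: print(round(a[0],1),a[1].round(0),[(k,np.round(v,2).tolist()) for k,v in a[2]])
E
time timeout 400 python3 plan.py 6000
```

```text
4
913
-32.8 [ 20.  21. -33.  98.  15.  55. -19.] [('t', [0.0, 0.0, 0.06]), ('r', [0.0, 22.0, -59.0]), ('t', [-0.16, -0.29, 0.02]), ('t', [0.06, 0.08, -0.0]), ('r', [3.0, -16.0, -9.0]), ('t', [-0.11, 0.64, 0.15]), ('r', [24.9, 5.92, 67.99]), ('t', [0.21, -0.43, -0.17])]
-14.8 [  6.  18. -15.  99.   7.  53. -12.] [('t', [0.0, 0.0, 0.06]), ('r', [8.0, 35.0, -49.0]), ('t', [-0.22, 0.21, 0.01]), ('r', [-16.0, -6.0, 11.0]), ('t', [-0.05, 0.3, 0.15]), ('r', [24.44, -28.4, 39.08]), ('t', [0.27, -0.51, -0.16])]
-6.8 [-0. 18. -7. 99.  4. 53. -9.] [('t', [0.0, 0.0, 0.06]), ('r', [7.0, -11.0, -63.0]), ('t', [-0.02, -0.32, 0.17]), ('r', [-15.0, -13.0, -6.0]), ('t', [-0.08, -0.0, 0.01]), ('t', [0.04, 0.15, -0.01]), ('r', [30.43, 26.37, 67.9]), ('t', [0.06, 0.17, -0.17])]
-6.3 [-1. 18. -6. 99.  3. 53. -9.] [('t', [0.0, 0.0, 0.06]), ('r', [-8.0, 4.0, -37.0]), ('t', [-0.1, -0.26, 0.15]), ('t', [0.04, 0.5, -0.02]), ('r', [27.29, 2.51, 37.47]), ('t', [0.06, -0.24, -0.13])]
-4.6 [ -2.  18.  -5. 100.   3.  53.  -9.] [('t', [0.0, 0.0, 0.06]), ('r', [-4.0, 14.0, 0.0]), ('t', [-0.32, 0.43, -0.02]), ('r', [35.0, 3.0, -7.0]), ('t', [0.14, -0.08, 0.02]), ('r', [-10.21, -13.88, 13.82]), ('t', [0.18, -0.35, 0.0])]
-3.2 [ -3.  18.  -3. 100.   2.  53.  -8.] [('t', [0.0, 0.0, 0.06]), ('r', [-14.0, 10.0, -84.0]), ('t', [-0.12, 0.05, 0.01]), ('r', [30.18, 4.79, 85.45]), ('t', [0.12, -0.05, -0.01])]
real	0m11.424s
user	0m43.294s
sys	0m0.247s
```

```bash
cat > plan2.py <<'E'
from plan import *
vl=np.array([136.94,136.94,172.46,172.46,180,180,180])*.7/12
def endsegs(q,tilt0):
    t,Rm,_=fj(q); Rt=target(0)[1].as_matrix()
    return t
def trial(seed):
    g=np.random.default_rng(seed+10**6); t,Rm,_=fj(qn); a=float(g.choice([0,10,20,30]))
    segs=[('t',[0,0,.08]),('r',[a,0,0])]; x=t+[0,0,.08]; x0=x; Rc=Rm@cv2.Rodrigues(np.radians([a,0,0]))[0]
    for i in range(g.integers(1,4)):
        v=(g.normal(size=3)*[18,18,40]).round(-1)*(g.random(3)<.7)
        Rn=Rc@cv2.Rodrigues(np.radians(v))[0]
        if Rn[2,2]<-np.cos(np.radians(46)) and abs(v).max()>0: segs.append(('r',v)); Rc=Rn
        for _ in range(20):
            y=x+(g.normal(size=3)*[.15,.25,.1]).round(2)*(g.random(3)<.8)
            if okp(y) and okp((x+y)/2): segs.append(('t',y-x)); x=y; break
    b=float(g.choice([10,20,30])); Rt=Rm@cv2.Rodrigues(np.radians([b,0,0]))[0]
    back=[('t',x0-x),('r',np.degrees(cv2v(Rc.T@Rt)))]
    if g.random()<.5: back=back[::-1]
    segs+=back+[('r',[-b-15,0,0]),('t',[0,0,.146-.1719-.08])]
    q,ok,path=track(qn,segs,marg=4)
    if not ok: return 999,q,segs
    q,ok,path=track(qn,segs,step=1,marg=4)
    return (max((abs(np.diff(path,axis=0))/vl).max(0).max(),0)+.004*len(path) if ok else 999),q,segs
if __name__=='__main__':
    with mp.Pool() as P: R_=P.map(trial,range(int(sys.argv[1])),chunksize=50)
    R_.sort(key=lambda a:a[0]); print(sum(a[0]<900 for a in R_))
    for a in R_[:7]: print(round(a[0],2),a[1].round(0),[(k,np.round(v,2).tolist()) for k,v in a[2]])
E
time timeout 560 python3 plan2.py 120000
```

```text
0
999 [-79. -14.  39. 117.  26.  45. -55.] [('t', [0.0, 0.0, 0.08]), ('r', [20.0, 0.0, 0.0]), ('r', [-0.0, 10.0, 0.0]), ('t', [0.0, 0.18, 0.0]), ('r', [-10.0, 0.0, -0.0]), ('t', [-0.26, 0.08, 0.1]), ('t', [0.26, -0.26, -0.1]), ('r', [9.97, -9.97, -0.87]), ('r', [-35.0, 0.0, 0.0]), ('t', [0.0, 0.0, -0.11])]
999 [-72. -15.  61. 119.  35.  49.  29.] [('t', [0.0, 0.0, 0.08]), ('r', [10.0, 0.0, 0.0]), ('r', [-0.0, -10.0, -60.0]), ('t', [-0.16, -0.18, 0.11]), ('r', [-10.0, -0.0, 60.0]), ('t', [0.0, 0.08, -0.02]), ('r', [33.01, 3.6, 0.18]), ('t', [0.16, 0.1, -0.09]), ('r', [-45.0, 0.0, 0.0]), ('t', [0.0, 0.0, -0.11])]
999 [-71.   5.  68. 132. -16.   2.   9.] [('t', [0.0, 0.0, 0.08]), ('r', [20.0, 0.0, 0.0]), ('t', [0.0, 0.0, 0.21]), ('r', [10.0, 10.0, -40.0]), ('t', [-0.02, 0.22, 0.0]), ('r', [-10.0, -10.0, 40.0]), ('t', [0.02, -0.22, -0.21]), ('r', [-35.0, 0.0, 0.0]), ('t', [0.0, 0.0, -0.11])]
999 [-72.   5.  69. 132. -21.   2.  14.] [('t', [0.0, 0.0, 0.08]), ('r', [0.0, 0.0, 0.0]), ('r', [0.0, -10.0, 0.0]), ('t', [0.0, 0.14, -0.04]), ('r', [-0.0, -0.0, -30.0]), ('t', [-0.11, 0.17, 0.0]), 
[... 322 characters left out ...]
.0, 0.0, 0.0]), ('t', [0.0, 0.0, -0.11])]
999 [-74.  15.  79. 122. -37.  25.  29.] [('t', [0.0, 0.0, 0.08]), ('r', [20.0, 0.0, 0.0]), ('r', [-10.0, 0.0, 20.0]), ('t', [-0.03, 0.0, 0.02]), ('r', [-0.0, 20.0, 0.0]), ('t', [-0.06, 0.07, 0.0]), ('r', [0.0, 0.0, 10.0]), ('t', [0.08, -0.14, 0.02]), ('r', [11.68, -20.96, -27.9]), ('t', [0.01, 0.07, -0.04]), ('r', [-35.0, 0.0, 0.0]), ('t', [0.0, 0.0, -0.11])]
999 [-71.   5.  68. 132. -18.   2.  11.] [('t', [0.0, 0.0, 0.08]), ('r', [30.0, 0.0, 0.0]), ('r', [-0.0, -10.0, 0.0]), ('t', [-0.06, 0.31, 0.0]), ('r', [-19.95, 9.9, 1.75]), ('t', [0.06, -0.31, 0.0]), ('r', [-25.0, 0.0, 0.0]), ('t', [0.0, 0.0, -0.11])]
real	7m18.125s
user	26m8.029s
sys	0m1.398s
```

```bash
timeout 120 python3 - <<'E'
from plan import *
np.set_printoptions(suppress=True,precision=0)
rng=np.random.default_rng(0); t,r=target(45)
seen=[]
for k in range(40):
    f=least_squares(lambda q:np.r_[fj(q)[0]-t,cv2v(r.as_matrix()@fj(q)[1].T)]*50,rng.uniform([20,15,-83,110,90,20,-130],[60,50,-30,140,140,60,-80]),bounds=(lo+3,hi-3),max_nfev=60)
    if f.cost>1e-4 or any(abs(f.x[2]-b)<5 for b in seen): continue
    seen.append(f.x[2])
    for up in (.0,.1):
      for segs in ([('t',[0,0,up]),('r',[45,0,0])],[('t',[-.1,0,up]),('r',[45,0,0])],[('t',[-.1,0,up]),('r',[45,0,0]),('r',[0,0,-70])],[('t',[0,0,up]),('r',[0,0,-60]),('r',[22,39,0])]):
        q,ok,path=track(f.x,segs,step=1,marg=1.5); print(f.x,up,len(segs),ok,q,'maxstep',abs(np.diff(path,axis=0)).max().round(0),len(path))
E
```

```text
[  53.   44.  -80.  131.  113.   49. -101.] 0.0 2 True [ 40.  51. -76.  92.  50.  76. -44.] maxstep 15.0 9
[  53.   44.  -80.  131.  113.   49. -101.] 0.0 2 False [  55.   42.  -83.  135.  113.   49. -104.] maxstep 4.0 2
[  53.   44.  -80.  131.  113.   49. -101.] 0.0 3 False [  55.   42.  -83.  135.  113.   49. -104.] maxstep 4.0 2
[  53.   44.  -80.  131.  113.   49. -101.] 0.0 3 True [ 36.  43. -64.  93.  41.  69.  23.] maxstep 22.0 19
[  53.   44.  -80.  131.  113.   49. -101.] 0.1 2 False [ 56.  40. -83. 129. 107.  46. -96.] maxstep 6.0 2
[  53.   44.  -80.  131.  113.   49. -101.] 0.1 2 False [  57.   40.  -85.  133.  108.   47. -100.] maxstep 4.0 2
[  53.   44.  -80.  131.  113.   49. -101.] 0.1 3 False [  57.   40.  -85.  133.  108.   47. -100.] maxstep 4.0 2
[  53.   44.  -80.  131.  113.   49. -101.] 0.1 3 False [ 56.  40. -83. 129. 107.  46. -96.] maxstep 6.0 2
[  38.   26.  -56.  131.  120.   30. -119.] 0.0 2 True [ 29.  37. -51.  93.  31.  64. -31.] maxstep 33.0 9
[  38.   26.  -56.  131.  120.   30. -119.] 0.0 2 True [ 36.  29. -55. 107.  28.  58. -32.] maxstep 45.0 11

[... 2552 characters left out ...]
[ 40.  32. -62. 107.  32.  60. -36.] maxstep 37.0 11
[  42.   29.  -62.  131.  118.   33. -114.] 0.0 3 True [ 47.  42. -77. 107.  44.  69.  24.] maxstep 37.0 22
[  42.   29.  -62.  131.  118.   33. -114.] 0.0 3 True [ 24.  34. -42.  94.  25.  61.  34.] maxstep 47.0 19
[  42.   29.  -62.  131.  118.   33. -114.] 0.1 2 True [ 34.  35. -60.  87.  30.  76. -29.] maxstep 32.0 11
[  42.   29.  -62.  131.  118.   33. -114.] 0.1 2 False [ 78.  -7. -81. 136.  83.  -3. -90.] maxstep 24.0 5
[  42.   29.  -62.  131.  118.   33. -114.] 0.1 3 False [ 78.  -7. -81. 136.  83.  -3. -90.] maxstep 24.0 5
[  42.   29.  -62.  131.  118.   33. -114.] 0.1 3 True [ 34.  35. -60.  87.  30.  75.  31.] maxstep 32.0 21
```

```bash
cat > plan3.py <<'E'
from plan import *
vl=np.array([136.94,136.94,172.46,172.46,180,180,180])*.7/12
q1,ok1,pa=track(qn,[('r',[30,0,0]),('t',[0,0,.13])],step=1,marg=.5)
def rad(a,b): return min(np.hypot(*(a+(b-a)*f)[:2]) for f in np.linspace(0,1,9))
def trial(seed):
    g=np.random.default_rng(seed+7*10**6); x0,Rm,_=fj(q1); x=x0; segs=[]; L=0
    yw=float(g.choice([0,0,-60,-40,40,60]))
    if yw: segs.append(('r',[0,0,yw]))
    for i in range(g.integers(2,5)):
        for _ in range(50):
            az=np.radians(g.uniform(-90,90)); r=g.uniform(.4,.8); y=np.array([r*np.cos(az),r*np.sin(az),g.uniform(.28,.6)]).round(2)
            if rad(x,y)>.38: segs.append(('t',y-x)); L+=np.linalg.norm(y-x); x=y; break
    if rad(x,x0)<.38: return 999,q1,segs
    segs.append(('t',x0-x)); L+=np.linalg.norm(x0-x)
    if yw: segs.append(('r',[0,0,-yw]))
    if L>4: return 999,q1,segs
    q,ok,path=track(q1,segs,step=2,marg=4)
    if not ok or (abs(np.diff(path,axis=0))/vl).max()>2.2: return 999,q,segs
    return q[2],q,segs
if __name__=='__main__':
    print(q1.round(0),ok1,fj(q1)[0])
    with mp.Pool() as P: R_=P.map(trial,range(int(sys.argv[1])),chunksize=50)
    R_.sort(key=lambda a:a[0]); print(sum(a[0]<900 for a in R_))
    for a in R_[:8]: print(a[1].round(0),[(k,np.round(v,3).tolist()) for k,v in a[2]])
E
time timeout 150 python3 plan3.py 12000
```

```text
[-42.  28.  56.  88. -24.  77.  15.] True [0.62736324 0.01064066 0.30153746]
1892
[-21.  21.  22.  86.  -8.  74.   1.] [('r', [0.0, 0.0, -60.0]), ('t', [-0.257, -0.431, -0.022]), ('t', [0.05, 0.43, 0.24]), ('t', [-0.29, 0.77, -0.19]), ('t', [0.27, -0.43, -0.03]), ('t', [0.227, -0.339, 0.002]), ('r', [0.0, 0.0, 60.0])]
[-21.  21.  23.  86.  -9.  74.   2.] [('t', [-0.197, -0.371, 0.018]), ('t', [-0.17, -0.02, 0.19]), ('t', [0.22, 0.41, -0.08]), ('t', [-0.24, 0.4, -0.04]), ('t', [0.387, -0.419, -0.088])]
[-22.  21.  23.  86.  -9.  74.   2.] [('r', [0.0, 0.0, -60.0]), ('t', [-0.417, -0.741, 0.008]), ('t', [-0.16, 0.28, -0.03]), ('t', [0.46, 0.15, 0.19]), ('t', [-0.22, 0.92, -0.11]), ('t', [0.337, -0.609, -0.058]), ('r', [0.0, 0.0, 60.0])]
[-22.  21.  24.  86.  -9.  74.   2.] [('r', [0.0, 0.0, -40.0]), ('t', [-0.207, -0.551, 0.028]), ('t', [-0.34, 0.1, 0.18]), ('t', [0.07, 0.05, -0.16]), ('t', [0.477, 0.401, -0.048]), ('r', [0.0, 0.0, 40.0])]
[-23.  22.  25.  86. -10.  74.   2.] [('t', [0.093, -0.161, 0.038]), ('t', [-0.27, -0.04, 0.2]), ('t', [-0.2, 0.73, -0.05]), ('t', [0.26, -0.09, -0.09]), ('t', [0.117, -0.439, -0.098])]
[-23.  22.  25.  86. -10.  74.   2.] [('t', [-0.097, -0.431, 0.148]), ('t', [-0.3, 1.0, -0.13]), ('t', [0.22, 0.08, 0.04]), ('t', [0.177, -0.649, -0.058])]
[-23.  22.  25.  86. -10.  74.   3.] [('t', [-0.327, -0.561, 0.008]), ('t', [-0.16, 0.11, 0.15]), ('t', [0.487, 0.451, -0.158])]
[-23.  22.  26.  86. -10.  74.   3.] [('r', [0.0, 0.0, -60.0]), ('t', [0.053, -0.401, 0.008]), ('t', [-0.3, 0.01, 0.01]), ('t', [0.02, 0.6, -0.02]), ('t', [0.02, 0.43, 0.0]), ('t', [0.207, -0.639, 0.002]), ('r', [0.0, 0.0, 60.0])]
real	0m43.248s
user	2m37.612s
sys	0m0.250s
```

```bash
cat > plan4.py <<'E'
from plan3 import *
def trial(a):
    seed,q0=a; g=np.random.default_rng(seed+3*10**6); x0,Rm,_=fj(q0); x=x0; segs=[]; Rc=Rm; n=0
    for i in range(g.integers(2,4)):
        v=(g.normal(size=3)*[22,22,30]).round(-1)*(g.random(3)<.6); Rn=Rc@cv2.Rodrigues(np.radians(v))[0]
        if abs(v).max()>0 and Rn[2,2]<-np.cos(np.radians(50)): segs.append(('r',v)); Rc=Rn; n+=np.linalg.norm(v)/6
        for _ in range(50):
            az=np.radians(g.uniform(-80,80)); r=g.uniform(.4,.75); y=np.array([r*np.cos(az),r*np.sin(az),g.uniform(.32,.55)]).round(2)
            if rad(x,y)>.38: segs.append(('t',y-x)); n+=np.linalg.norm(y-x)/.038; x=y; break
    if rad(x,x0)<.38: return 999,q0,segs,n
    v=np.degrees(cv2v(Rc.T@Rm)); n+=np.linalg.norm(x-x0)/.038+np.linalg.norm(v)/6
    segs+=[('t',x0-x),('r',v)]
    if n>85: return 999,q0,segs,n
    q,ok,path=track(q0,segs,step=2,marg=4)
    if not ok or (abs(np.diff(path,axis=0))/vl).max()>2.5: return 999,q,segs,n
    return q[2]+.3*n,q,segs,n
if __name__=='__main__':
    q0=q1
    for st in range(2):
        with mp.Pool() as P: R_=P.map(trial,[(i,q0) for i in range(int(sys.argv[1]))],chunksize=50)
        R_.sort(key=lambda a:a[0]); print(sum(a[0]<900 for a in R_))
        for a in R_[:3]: print(a[1].round(0),round(a[3]),[(k,np.round(v,3).tolist()) for k,v in a[2]])
        q0=R_[0][1]
E
time timeout 200 python3 plan4.py 14000
```

```text
891
[-1. 21. -6. 85.  2. 74. -7.] 73 [('r', [-0.0, -20.0, -40.0]), ('t', [-0.007, -0.261, 0.108]), ('r', [-10.0, -0.0, -0.0]), ('t', [-0.05, -0.22, -0.07]), ('r', [10.0, -20.0, -40.0]), ('t', [-0.24, -0.16, 0.17]), ('t', [0.297, 0.641, -0.208]), ('r', [1.089, 43.557, 77.942])]
[-15.  21.  14.  86.  -6.  74.  -1.] 48 [('r', [0.0, 10.0, -20.0]), ('t', [-0.457, -0.491, 0.078]), ('r', [-10.0, -20.0, -0.0]), ('t', [0.17, 0.1, 0.04]), ('t', [0.287, 0.391, -0.118]), ('r', [13.295, 8.086, 18.776])]
[-16.  21.  15.  86.  -6.  74.  -1.] 57 [('r', [-10.0, 0.0, -10.0]), ('t', [-0.317, -0.681, 0.028]), ('r', [0.0, -10.0, -30.0]), ('t', [-0.04, 0.21, 0.14]), ('t', [0.357, 0.471, -0.168]), ('r', [10.699, 12.664, 39.017])]
2393
[ 33.  32. -59.  82.  27.  81. -27.] 67 [('r', [-0.0, 30.0, -10.0]), ('t', [-0.087, -0.111, 0.168]), ('r', [-20.0, -30.0, 40.0]), ('t', [-0.44, 0.66, -0.02]), ('t', [0.527, -0.549, -0.148]), ('r', [11.251, -0.26, -33.806])]
[ 31.  30. -54.  82.  24.  80. -25.] 57 [('r', [-30.0, -0.0, -10.0]), ('t', [-0.447, 0.499, 0.188]), ('r', [10.0, 0.0, 30.0]), ('t', [0.5, -0.27, 0.05]), ('t', [-0.053, -0.229, -0.238]), ('r', [19.19, -6.874, -19.19])]
[ 26.  27. -46.  83.  19.  78. -21.] 34 [('r', [-30.0, 30.0, -0.0]), ('t', [-0.107, 0.009, 0.198]), ('r', [0.0, -30.0, 0.0]), ('t', [0.11, 0.13, 0.02]), ('t', [-0.003, -0.139, -0.218]), ('r', [28.639, -0.679, -7.674])]
real	1m10.435s
user	4m37.390s
sys	0m0.416s
```

Two loops (about 140 rows) bring j3 to -59. I'll print the per-row tool deltas for loop 1 and type them in.

```bash
cat > rows.py <<'E'
from plan import *
def rows(q,segs,rt=.038,rr=6.):
    _,Rm,_=fj(q)
    for k,v in segs:
        v=np.array(v,float);n=int(np.ceil(np.linalg.norm(v)/(rt if k=='t' else rr)))
        if k=='t': print(n,'x t',(Rm.T@v/n).round(4).tolist())
        else: print(n,'x r',(v/n).round(2).tolist()); Rm=Rm@cv2.Rodrigues(np.radians(v))[0]
E
python3 - <<'E'
from rows import *
segs=[('r',[30,0,0]),('t',[0,0,.13]),('r', [-0.0, -20.0, -40.0]), ('t', [-0.007, -0.261, 0.108]), ('r', [-10.0, -0.0, -0.0]), ('t', [-0.05, -0.22, -0.07]), ('r', [10.0, -20.0, -40.0]), ('t', [-0.24, -0.16, 0.17]), ('t', [0.297, 0.641, -0.208]), ('r', [1.089, 43.557, 77.942])]
rows(qn,segs)
q,ok,path=track(qn,segs,step=1,marg=.5); print(q.round(1),ok,len(path))
for i in range(0,len(path),8): print(i,path[i].round(0),fj(path[i])[0].round(2))
E
```

```text
5 x r [6.0, 0.0, 0.0]
4 x t [0.0001, -0.0, -0.0325]
8 x r [-0.0, -2.5, -5.0]
8 x t [-0.0271, -0.0224, -0.0026]
2 x r [-5.0, -0.0, -0.0]
7 x t [-0.0151, -0.0267, 0.014]
8 x r [1.25, -2.5, -5.0]
9 x t [0.0133, -0.0301, -0.0173]
20 x t [-0.0069, 0.0362, -0.0011]
15 x r [0.07, 2.9, 5.2]
[-0.4 21.  -6.5 84.6  1.9 74.3 -7.7] True 85
0 [-48.  17.  48. 124. -37.  17.  28.] [0.63 0.01 0.17]
8 [-42.  30.  55.  90. -25.  74.  16.] [0.63 0.01 0.27]
16 [-55.  25.  54.  93.  -2.  66.  36.] [0.63 0.01 0.3 ]
24 [-31.  21.  56.  84.  -3.  71.  62.] [ 0.62 -0.25  0.41]
32 [ -3.  23.  50.  87. -21.  60.  91.] [ 0.58 -0.44  0.35]
40 [-10.  14.  49. 104.  -5.  30. 114.] [ 0.57 -0.47  0.34]
48 [  4.   1.  54.  98. -10.  42. 143.] [ 0.38 -0.59  0.47]
56 [  6. -12.  27. 111.  22.  42. 103.] [ 0.42 -0.44  0.45]
64 [ -1.  -4.  -5. 117.  43.  49.  52.] [ 0.54 -0.18  0.36]
72 [-13.  15. -14. 102.  43.  64.  23.] [0.63 0.01 0.3 ]
80 [-6. 20. -9. 87. 16. 74.  3.] [0.63 0.01 0.3 ]
```

```bash
python3 -m pendant '[[0,0,0,6,0,0,0],[0,0,0,6,0,0,0],[0,0,0,6,0,0,0],[0,0,0,6,0,0,0],[0,0,0,6,0,0,0],[0,0,-0.0325,0,0,0,0],[0,0,-0.0325,0,0,0,0],[0,0,-0.0325,0,0,0,0],[0,0,-0.0325,0,0,0,0],[0,0,0,0,-2.5,-5,0],[0,0,0,0,-2.5,-5,0],[0,0,0,0,-2.5,-5,0],[0,0,0,0,-2.5,-5,0],[0,0,0,0,-2.5,-5,0],[0,0,0,0,-2.5,-5,0],[0,0,0,0,-2.5,-5,0],[0,0,0,0,-2.5,-5,0]]'; python3 -m pendant '[[-0.0271,-0.0224,-0.0026,0,0,0,0],[-0.0271,-0.0224,-0.0026,0,0,0,0],[-0.0271,-0.0224,-0.0026,0,0,0,0],[-0.0271,-0.0224,-0.0026,0,0,0,0],[-0.0271,-0.0224,-0.0026,0,0,0,0],[-0.0271,-0.0224,-0.0026,0,0,0,0],[-0.0271,-0.0224,-0.0026,0,0,0,0],[-0.0271,-0.0224,-0.0026,0,0,0,0],[0,0,0,-5,0,0,0],[0,0,0,-5,0,0,0],[-0.0151,-0.0267,0.014,0,0,0,0],[-0.0151,-0.0267,0.014,0,0,0,0],[-0.0151,-0.0267,0.014,0,0,0,0],[-0.0151,-0.0267,0.014,0,0,0,0],[-0.0151,-0.0267,0.014,0,0,0,0],[-0.0151,-0.0267,0.014,0,0,0,0],[-0.0151,-0.0267,0.014,0,0,0,0]]'; python3 -c "
from h import *
s=manip.get_state();print(s['joint_pos'].__repr__())"
```

```text
time_s: 16.42
position: [0.6306, 0.0098, 0.3047]
ee_rot: [-172.7, 18.4, 131.0]
wrist_force: [-1.1, 0.6, -0.6]
gripper_width: 0.008
grasp_force: 30.0
time_s: 17.83
position: [0.5718, -0.4718, 0.3423]
ee_rot: [177.2, 18.1, 130.8]
wrist_force: [1.6, 0.1, -0.2]
gripper_width: 0.0079
grasp_force: 30.0
array([  2.03744311,  25.26303701,  48.98986043,  84.82014138,
       -23.46903584,  60.80161881,  94.87830308])
```

As predicted so far; continuing.

```bash
python3 -m pendant '[[0,0,0,1.25,-2.5,-5,0],[0,0,0,1.25,-2.5,-5,0],[0,0,0,1.25,-2.5,-5,0],[0,0,0,1.25,-2.5,-5,0],[0,0,0,1.25,-2.5,-5,0],[0,0,0,1.25,-2.5,-5,0],[0,0,0,1.25,-2.5,-5,0],[0,0,0,1.25,-2.5,-5,0],[0.0133,-0.0301,-0.0173,0,0,0,0],[0.0133,-0.0301,-0.0173,0,0,0,0],[0.0133,-0.0301,-0.0173,0,0,0,0],[0.0133,-0.0301,-0.0173,0,0,0,0],[0.0133,-0.0301,-0.0173,0,0,0,0],[0.0133,-0.0301,-0.0173,0,0,0,0],[0.0133,-0.0301,-0.0173,0,0,0,0],[0.0133,-0.0301,-0.0173,0,0,0,0],[0.0133,-0.0301,-0.0173,0,0,0,0]]'; python3 -m pendant '[[-0.0069,0.0362,-0.0011,0,0,0,0],[-0.0069,0.0362,-0.0011,0,0,0,0],[-0.0069,0.0362,-0.0011,0,0,0,0],[-0.0069,0.0362,-0.0011,0,0,0,0],[-0.0069,0.0362,-0.0011,0,0,0,0],[-0.0069,0.0362,-0.0011,0,0,0,0],[-0.0069,0.0362,-0.0011,0,0,0,0],[-0.0069,0.0362,-0.0011,0,0,0,0],[-0.0069,0.0362,-0.0011,0,0,0,0],[-0.0069,0.0362,-0.0011,0,0,0,0],[-0.0069,0.0362,-0.0011,0,0,0,0],[-0.0069,0.0362,-0.0011,0,0,0,0],[-0.0069,0.0362,-0.0011,0,0,0,0],[-0.0069,0.0362,-0.0011,0,0,0,0],[-0.0069,0.0362,-0.0011,0,0,0,0],[-0.0069,0.0362,-0.0011,0,0,0,0],[-0.0069,0.0362,-0.0011,0,0,0,0],[-0.0069,0.0362,-0.0011,0,0,0,0],[-0.0069,0.0362,-0.0011,0,0,0,0],[-0.0069,0.0362,-0.0011,0,0,0,0]]'; python3 -m pendant '[[0,0,0,0.07,2.9,5.2,0],[0,0,0,0.07,2.9,5.2,0],[0,0,0,0.07,2.9,5.2,0],[0,0,0,0.07,2.9,5.2,0],[0,0,0,0.07,2.9,5.2,0],[0,0,0,0.07,2.9,5.2,0],[0,0,0,0.07,2.9,5.2,0],[0,0,0,0.07,2.9,5.2,0],[0,0,0,0.07,2.9,5.2,0],[0,0,0,0.07,2.9,5.2,0],[0,0,0,0.07,2.9,5.2,0],[0,0,0,0.07,2.9,5.2,0],[0,0,0,0.07,2.9,5.2,0],[0,0,0,0.07,2.9,5.2,0],[0,0,0,0.07,2.9,5.2,0],[0,0,0,0,0,0,0]]'; cat > nxt.py <<'E'
from rows import *; from plan import *
from h import manip
q0=np.array(manip.get_state()['joint_pos']); print(q0.round(1).tolist())
segs=[('r', [-0.0, 30.0, -10.0]), ('t', [-0.087, -0.111, 0.168]), ('r', [-20.0, -30.0, 40.0]), ('t', [-0.44, 0.66, -0.02]), ('t', [0.527, -0.549, -0.148]), ('r', [11.251, -0.26, -33.806])]
q,ok,path=track(q0,segs,step=1,marg=2); rows(q0,segs); print(q.round(1),ok,fj(q)[0]); path=np.array(path); print((path-lo).min(0).round(0),(hi-path).min(0).round(0))
for dz in (-.09,-.12,-.155):
    f,ok,pa=track(q,[('t',[0,0,dz]),('r',[-45,0,0])],step=.4,marg=2); print(dz,f.round(1),ok,fj(f)[0],abs(np.diff(pa,axis=0)).max(0).round(1))
E
python3 nxt.py
```

```text
time_s: 19.25
position: [0.3296, -0.6298, 0.5145]
ee_rot: [-152.0, 29.7, 178.3]
wrist_force: [0.2, -0.4, -0.9]
gripper_width: 0.0081
grasp_force: 30.0
time_s: 20.92
position: [0.6325, 0.0112, 0.3042]
ee_rot: [-151.7, 29.9, 178.1]
wrist_force: [0.8, -0.5, -0.0]
gripper_width: 0.0082
grasp_force: 30.0
time_s: 22.25
position: [0.6313, 0.0068, 0.3036]
ee_rot: [-179.9, 0.0, 88.6]
wrist_force: [-0.3, -1.0, -0.8]
gripper_width: 0.0077
grasp_force: 30.0
[-1.2, 21.5, -5.4, 83.6, 2.1, 75.1, -8.2]
6 x r [-0.0, 5.0, -1.67]
6 x t [0.0, -0.0158, -0.0329]
9 x r [-2.22, -3.33, 4.44]
21 x t [0.0136, -0.0349, -0.0047]
21 x t [-0.0073, 0.0338, 0.013]
6 x r [1.88, -0.04, -5.63]
[ 26.6  28.1 -47.4  81.5  20.6  79.2 -22.6] True [0.63157717 0.00739939 0.30367268]
[121.   6.  17.  64.  34.  58.  22.] [141.  86.  88.  44. 209.   5. 137.]
-0.09 [  10.3    9.9  -21.6  129.2  103.5   11.5 -110. ] False [0.6315594  0.007405   0.21371044] [ 5.6  1.5  6.   2.3 22.   3.7 22.2]
-0.12 [  11.7   13.6  -23.8  130.6  120.3   14.7 -126.4] False [0.63146317 0.0074813  0.18376316] [ 6.1  1.5  6.7  2.4 22.4  3.7 22.7]
-0.155 [  14.9   18.6  -27.9  131.9  130.6   20.2 -135.7] False [0.63154238 0.00741329 0.14871337] [ 6.5  1.4  7.2  2.4 22.5  4.5 22.6]
```

```bash
cat > nxt2.py <<'E'
from rows import *; from h import manip
vl=np.array([136.94,136.94,172.46,172.46,180,180,180])*.7/12
A=[('r', [-0.0, 30.0, -10.0]), ('t', [-0.087, -0.111, 0.168]), ('r', [-20.0, -30.0, 40.0]), ('t', [-0.44, 0.66, -0.02]), ('t', [0.527, -0.549, -0.148]), ('r', [11.251, -0.26, -33.806])]
B=[('r', [-30.0, 30.0, -0.0]), ('t', [-0.107, 0.009, 0.198]), ('r', [0.0, -30.0, 0.0]), ('t', [0.11, 0.13, 0.02]), ('t', [-0.003, -0.139, -0.218]), ('r', [28.639, -0.679, -7.674])]
C=[('r', [-30.0, -0.0, -10.0]), ('t', [-0.447, 0.499, 0.188]), ('r', [10.0, 0.0, 30.0]), ('t', [0.5, -0.27, 0.05]), ('t', [-0.053, -0.229, -0.238]), ('r', [19.19, -6.874, -19.19])]
q0=np.array(manip.get_state()['joint_pos'])
for nm in ('A','B','C','AA','AB','BA','BB','CA','AC','CB','BC','CC'):
    q=q0; info=[]
    for c in nm:
        q,ok,pa=track(q,globals()[c],step=1,marg=2); info.append((ok,(abs(np.diff(pa,axis=0))/vl).max().round(2)))
        if not ok: break
    f,ok,pa=track(q,[('t',[0,0,-.155]),('r',[-45,0,0])],step=.3,marg=2)
    print(nm,info,q.round(0),'final',f.round(0),ok,abs(np.diff(pa,axis=0)).max().round(1))
E
python3 nxt2.py
```

```text
A [(np.True_, np.float64(0.84))] [ 27.  28. -47.  81.  21.  79. -23.] final [  17.   19.  -30.  132.  129.   21. -134.] True 17.2
B [(np.True_, np.float64(1.11))] [ 24.  27. -43.  82.  19.  79. -21.] final [ -2.  16.  -8. 127.  88.   8. -95.] False 19.4
C [(np.True_, np.float64(0.83))] [ 25.  28. -45.  82.  19.  79. -22.] final [  1.  16. -12. 127.  88.   9. -95.] False 18.0
AA [(np.True_, np.float64(0.84)), (False, np.float64(0.7))] [ 49. -16. -58.  97.  -8.  82. -44.] final [ 49. -16. -58.  98.  -8.  81. -44.] False 1.4
AB [(np.True_, np.float64(0.84)), (False, np.float64(1.09))] [ 92.  16. -88. 106. -22.  47.  18.] final [ 90.  16. -87. 107. -22.  46.  18.] False 1.4
BA [(np.True_, np.float64(1.11)), (False, np.float64(0.71))] [ 43. -17. -57.  97.  -8.  83. -49.] final [ 43. -17. -58.  99.  -8.  81. -49.] False 1.4
BB [(np.True_, np.float64(1.11)), (False, np.float64(1.64))] [101.   3. -86. 104. -39.  58.  30.] final [ 99.   5. -85. 105. -37.  56.  30.] False 2.1
CA [(np.True_, np.float64(0.83)), (False, np.float64(0.7))] [ 46. -15. -57.  97.  -7.  82. -46.] final [ 46. -15. -57.  98.  -7.  81. -46.] False 1.4
AC [(np.True_, np.float64(0.84)), (False, np.float64(0.89))] [ 38. -16. -61. 113.  -5.  47. -13.] final [ 39. -16. -62. 115.  -4.  45. -14.] False 1.5
CB [(np.True_, np.float64(0.83)), (False, np.float64(1.11))] [ 90.  13. -84. 106. -27.  49.  22.] final [ 89.  13. -83. 107. -26.  47.  22.] False 1.5
BC [(np.True_, np.float64(1.11)), (False, np.float64(0.88))] [ 32. -17. -59. 113.  -3.  49. -19.] final [ 33. -17. -60. 114.  -3.  48. -19.] False 1.5
CC [(np.True_, np.float64(0.83)), (False, np.float64(0.89))] [ 36. -15. -59. 114.  -3.  47. -15.] final [ 36. -15. -60. 115.  -2.  45. -16.] False 1.5
```

```bash
python3 - <<'E'
from nxt2 import C,q0
from rows import *
rows(q0,C,rt=.04,rr=6.8)
E
```

```text
A [(np.True_, np.float64(0.84))] [ 27.  28. -47.  81.  21.  79. -23.] final [  17.   19.  -30.  132.  129.   21. -134.] True 17.2
B [(np.True_, np.float64(1.11))] [ 24.  27. -43.  82.  19.  79. -21.] final [ -2.  16.  -8. 127.  88.   8. -95.] False 19.4
C [(np.True_, np.float64(0.83))] [ 25.  28. -45.  82.  19.  79. -22.] final [  1.  16. -12. 127.  88.   9. -95.] False 18.0
AA [(np.True_, np.float64(0.84)), (False, np.float64(0.7))] [ 49. -16. -58.  97.  -8.  82. -44.] final [ 49. -16. -58.  98.  -8.  81. -44.] False 1.4
AB [(np.True_, np.float64(0.84)), (False, np.float64(1.09))] [ 92.  16. -88. 106. -22.  47.  18.] final [ 90.  16. -87. 107. -22.  46.  18.] False 1.4
BA [(np.True_, np.float64(1.11)), (False, np.float64(0.71))] [ 43. -17. -57.  97.  -8.  83. -49.] final [ 43. -17. -58.  99.  -8.  81. -49.] False 1.4
BB [(np.True_, np.float64(1.11)), (False, np.float64(1.64))] [101.   3. -86. 104. -39.  58.  30.] final [ 99.   5. -85. 105. -37.  56.  30.] False 2.1
CA [(np.True_, np.float64(0.83)), (False, np.float64(0.7))] [ 46. -15. -57.  97.  -7.  82. -46.] final [ 46. -15. -57.  98.  -7.  81. -46.] False 1.4
AC [(np.True_, np.float64(0.84)), (False, np.float64(0.89))] [ 38. -16. -61. 113.  -5.  47. -13.] final [ 39. -16. -62. 115.  -4.  45. -14.] False 1.5
CB [(np.True_, np.float64(0.83)), (False, np.float64(1.11))] [ 90.  13. -84. 106. -27.  49.  22.] final [ 89.  13. -83. 107. -26.  47.  22.] False 1.5
BC [(np.True_, np.float64(1.11)), (False, np.float64(0.88))] [ 32. -17. -59. 113.  -3.  49. -19.] final [ 33. -17. -60. 114.  -3.  48. -19.] False 1.5
CC [(np.True_, np.float64(0.83)), (False, np.float64(0.89))] [ 36. -15. -59. 114.  -3.  47. -15.] final [ 36. -15. -60. 115.  -2.  45. -16.] False 1.5
5 x r [-6.0, -0.0, -2.0]
18 x t [0.0304, -0.0121, -0.0206]
5 x r [2.0, 0.0, 6.0]
15 x t [-0.0053, 0.0369, 0.0073]
9 x t [-0.03, -0.0039, 0.0217]
5 x r [3.84, -1.37, -3.84]
```

```bash
python3 -m pendant '[[0,0,0,-6,0,-2,0],[0,0,0,-6,0,-2,0],[0,0,0,-6,0,-2,0],[0,0,0,-6,0,-2,0],[0,0,0,-6,0,-2,0],[0.0304,-0.0121,-0.0206,0,0,0,0],[0.0304,-0.0121,-0.0206,0,0,0,0],[0.0304,-0.0121,-0.0206,0,0,0,0],[0.0304,-0.0121,-0.0206,0,0,0,0],[0.0304,-0.0121,-0.0206,0,0,0,0],[0.0304,-0.0121,-0.0206,0,0,0,0],[0.0304,-0.0121,-0.0206,0,0,0,0],[0.0304,-0.0121,-0.0206,0,0,0,0],[0.0304,-0.0121,-0.0206,0,0,0,0]]'; python3 -m pendant '[[0.0304,-0.0121,-0.0206,0,0,0,0],[0.0304,-0.0121,-0.0206,0,0,0,0],[0.0304,-0.0121,-0.0206,0,0,0,0],[0.0304,-0.0121,-0.0206,0,0,0,0],[0.0304,-0.0121,-0.0206,0,0,0,0],[0.0304,-0.0121,-0.0206,0,0,0,0],[0.0304,-0.0121,-0.0206,0,0,0,0],[0.0304,-0.0121,-0.0206,0,0,0,0],[0.0304,-0.0121,-0.0206,0,0,0,0],[0,0,0,2,0,6,0],[0,0,0,2,0,6,0],[0,0,0,2,0,6,0],[0,0,0,2,0,6,0],[0,0,0,2,0,6,0]]'; python3 -m pendant '[[-0.0053,0.0369,0.0073,0,0,0,0],[-0.0053,0.0369,0.0073,0,0,0,0],[-0.0053,0.0369,0.0073,0,0,0,0],[-0.0053,0.0369,0.0073,0,0,0,0],[-0.0053,0.0369,0.0073,0,0,0,0],[-0.0053,0.0369,0.0073,0,0,0,0],[-0.0053,0.0369,0.0073,0,0,0,0],[-0.0053,0.0369,0.0073,0,0,0,0],[-0.0053,0.0369,0.0073,0,0,0,0],[-0.0053,0.0369,0.0073,0,0,0,0],[-0.0053,0.0369,0.0073,0,0,0,0],[-0.0053,0.0369,0.0073,0,0,0,0],[-0.0053,0.0369,0.0073,0,0,0,0],[-0.0053,0.0369,0.0073,0,0,0,0],[-0.0053,0.0369,0.0073,0,0,0,0]]';python3 -m pendant '[[-0.03,-0.0039,0.0217,0,0,0,0],[-0.03,-0.0039,0.0217,0,0,0,0],[-0.03,-0.0039,0.0217,0,0,0,0],[-0.03,-0.0039,0.0217,0,0,0,0],[-0.03,-0.0039,0.0217,0,0,0,0],[-0.03,-0.0039,0.0217,0,0,0,0],[-0.03,-0.0039,0.0217,0,0,0,0],[-0.03,-0.0039,0.0217,0,0,0,0],[-0.03,-0.0039,0.0217,0,0,0,0],[0,0,0,3.84,-1.37,-3.84,0],[0,0,0,3.84,-1.37,-3.84,0],[0,0,0,3.84,-1.37,-3.84,0],[0,0,0,3.84,-1.37,-3.84,0],[0,0,0,3.84,-1.37,-3.84,0]]'
cat > plan5.py <<'E'
import plan4; from plan4 import *; from rows import rows
from h import manip
q0=np.array(manip.get_state()['joint_pos']); print(q0.round(1))
with mp.Pool() as P: R_=P.map(trial,[(i+500000,q0) for i in range(12000)],chunksize=50)
R_=[a for a in R_ if a[0]<900]; R_.sort(key=lambda a:a[0]); print(len(R_))
for a in R_[:12]:
    q,ok,pa=track(q0,a[2],step=1,marg=3); f,ok2,pb=track(q,[('t',[0,0,-.155]),('r',[-45,0,0])],step=.3,marg=2)
    print(a[1][2].round(0),q.round(0),ok,(abs(np.diff(pa,axis=0))/vl).max().round(2),round(a[3]),'final',f.round(0),ok2,abs(np.diff(pb,axis=0)).max().round(1),[(k,np.round(v,3).tolist()) for k,v in a[2]])
E
timeout 120 python3 plan5.py
```

```text
time_s: 23.42
position: [0.4029, 0.2589, 0.3992]
ee_rot: [150.0, 2.8, 98.8]
wrist_force: [1.3, 0.3, 0.3]
gripper_width: 0.0077
grasp_force: 30.0
time_s: 24.58
position: [0.1783, 0.505, 0.4928]
ee_rot: [162.2, -9.9, 71.1]
wrist_force: [0.1, 0.2, 0.5]
gripper_width: 0.0079
grasp_force: 30.0
time_s: 25.83
position: [0.6813, 0.2371, 0.5432]
ee_rot: [162.1, -9.7, 71.2]
wrist_force: [0.7, 0.0, -0.3]
gripper_width: 0.0078
grasp_force: 30.0
time_s: 27.0
position: [0.6304, 0.0092, 0.3034]
ee_rot: [-179.8, 0.2, 89.3]
wrist_force: [0.2, 0.8, -1.3]
gripper_width: 0.0077
grasp_force: 30.0
[ 27.4  28.9 -49.7  81.6  22.1  79.9 -23.4]
1289
-67.0 [ 34.  34. -63.  81.  30.  83. -29.] True 0.79 21 final [  33.   24.  -50.  131.  120.   27. -120.] True 9.5 [('r', [-10.0, -0.0, 0.0]), ('t', [-0.18, -0.071, 0.078]), ('r', [-0.0, -10.0, -0.0]), ('t', [0.17, 0.11, 0.06]), ('t', [0.01, -0.039, -0.138]), ('r', [9.975, 9.975, -0.873])]
-74.0 [ 37.  38. -71.  81.  35.  86. -33.] True 0.91 45 final [  41.   28.  -60.  131.  116.   32. -113.] True 7.2 [('t', [-0.31, 0.259, 0.168]), ('r', [-0.0, 0.0, 40.0]), ('t',
[... 2300 characters left out ...]
]), ('t', [-0.27, -0.421, 0.098]), ('r', [0.0, -10.0, -10.0]), ('t', [0.1, 0.29, 0.04]), ('t', [0.17, 0.131, -0.138]), ('r', [9.949, 10.847, 9.102])]
-70.0 [ 36.  37. -69.  81.  34.  85. -32.] True 0.63 47 final [  39.   27.  -57.  131.  117.   30. -115.] True 7.7 [('r', [20.0, 20.0, 60.0]), ('t', [-0.2, -0.171, 0.048]), ('r', [-40.0, -0.0, -0.0]), ('t', [0.11, 0.09, 0.15]), ('t', [0.09, 0.081, -0.198]), ('r', [15.886, 1.724, -63.087])]
-72.0 [ 37.  37. -70.  81.  34.  85. -32.] True 0.91 56 final [  39.   27.  -58.  131.  117.   31. -114.] True 7.5 [('t', [-0.11, -0.241, 0.108]), ('r', [-0.0, -0.0, 40.0]), ('t', [-0.26, 0.7, -0.09]), ('t', [0.37, -0.459, -0.018]), ('r', [0.0, -0.0, -40.0])]
```

```bash
python3 - <<'E'
from rows import *; from h import manip
q0=np.array(manip.get_state()['joint_pos'])
S=[('r', [-10.0, -0.0, 0.0]), ('t', [-0.18, -0.071, 0.078]), ('r', [-0.0, -10.0, -0.0]), ('t', [0.17, 0.11, 0.06]), ('t', [0.01, -0.039, -0.138]), ('r', [9.975, 9.975, -0.873])]
rows(q0,S)
E
```

```text
2 x r [-5.0, -0.0, 0.0]
6 x t [-0.0123, -0.0273, -0.0176]
2 x r [-0.0, -5.0, -0.0]
6 x t [0.0174, 0.0294, -0.0086]
4 x t [-0.0032, -0.0031, 0.0357]
3 x r [3.32, 3.32, -0.29]
```

```bash
python3 -m pendant '[[0,0,0,-5,0,0,0],[0,0,0,-5,0,0,0],[-0.0123,-0.0273,-0.0176,0,0,0,0],[-0.0123,-0.0273,-0.0176,0,0,0,0],[-0.0123,-0.0273,-0.0176,0,0,0,0],[-0.0123,-0.0273,-0.0176,0,0,0,0],[-0.0123,-0.0273,-0.0176,0,0,0,0],[-0.0123,-0.0273,-0.0176,0,0,0,0],[0,0,0,0,-5,0,0],[0,0,0,0,-5,0,0]]'; python3 -m pendant '[[0.0174,0.0294,-0.0086,0,0,0,0],[0.0174,0.0294,-0.0086,0,0,0,0],[0.0174,0.0294,-0.0086,0,0,0,0],[0.0174,0.0294,-0.0086,0,0,0,0],[0.0174,0.0294,-0.0086,0,0,0,0],[0.0174,0.0294,-0.0086,0,0,0,0],[-0.0032,-0.0031,0.0357,0,0,0,0],[-0.0032,-0.0031,0.0357,0,0,0,0],[-0.0032,-0.0031,0.0357,0,0,0,0],[-0.0032,-0.0031,0.0357,0,0,0,0],[0,0,0,3.32,3.32,-0.29,0],[0,0,0,3.32,3.32,-0.29,0],[0,0,0,3.32,3.32,-0.29,0],[0,0,0,0,0,0,0]]'
python3 - <<'E'
from rows import *; from h import manip
q0=np.array(manip.get_state()['joint_pos']);print(q0.round(1))
f,ok,pb=track(q0,[('t',[0,0,-.152]),('r',[-45,0,0])],step=.25,marg=2);print(f.round(0),ok,abs(np.diff(pb,axis=0)).max(1).round(1))
E
```

```text
time_s: 27.83
position: [0.4481, -0.0634, 0.3806]
ee_rot: [169.8, 10.3, 87.1]
wrist_force: [0.8, 0.4, -1.1]
gripper_width: 0.008
grasp_force: 30.0
time_s: 29.0
position: [0.6322, 0.0068, 0.3013]
ee_rot: [-179.8, -0.1, 88.8]
wrist_force: [-0.4, -1.2, -0.5]
gripper_width: 0.0078
grasp_force: 30.0
[ 34.5  34.6 -63.9  81.   30.7  83.4 -30. ]
[  34.   24.  -51.  131.  119.   27. -119.] True [1.  1.  0.9 0.9 0.9 0.9 0.9 0.9 0.9 0.9 0.9 0.9 0.9 0.9 0.9 0.8 2.  2.
 2.  2.1 2.1 2.1 2.1 2.1 2.2 2.2 2.2 2.2 2.3 2.3 2.3 2.3 2.6 3.1 3.6 4.3
 5.2 6.3 7.3 7.9 7.7 7.  6.  5.1]
```

```bash
python3 -m pendant '[[0.0006,-0.0006,0.03,0,0,0,0],[0.0006,-0.0006,0.03,0,0,0,0],[0.0006,-0.0006,0.03,0,0,0,0],[0.0006,-0.0006,0.03,0,0,0,0],[0,0,0.031,0,0,0,0],[0,0,0,-5,0,0,0],[0,0,0,-5,0,0,0],[0,0,0,-5,0,0,0],[0,0,0,-5,0,0,0],[0,0,0,-4,0,0,0],[0,0,0,0,0,0,0]]'; python3 -m pendant '[[0,0,0,-1.5,0,0,0],[0,0,0,-1.5,0,0,0],[0,0,0,-1.5,0,0,0],[0,0,0,-1.5,0,0,0],[0,0,0,-1.5,0,0,0],[0,0,0,-1.5,0,0,0],[0,0,0,-1.5,0,0,0],[0,0,0,-1.5,0,0,0],[0,0,0,-1.5,0,0,0],[0,0,0,-1.5,0,0,0],[0,0,0,-1.5,0,0,0],[0,0,0,-1.5,0,0,0],[0,0,0,-1.5,0,0,0],[0,0,0,-1.5,0,0,0],[0,0,0,0,0,0,0]]'
cat > fin.py <<'E'
from h import *
s=manip.get_state();T=tcp();print(s['time_s'],s['position'],s['ee_rot'],s['joint_pos'].round(1),s['grasp_force'])
Rt=R.from_euler('xyz',[135,0,89.1],degrees=True).as_matrix()
c=np.array([.6287,.0098,.145]); tc=np.array([-.0007,0,.0017])
print('drot',np.degrees(cv2.Rodrigues(T[:3,:3].T@Rt)[0].ravel()).round(2),'dpos',(T[:3,:3].T@(c-Rt@tc-T[:3,3])).round(4))
E
python3 fin.py
```

```text
time_s: 29.92
position: [0.6254, 0.0147, 0.1511]
ee_rot: [155.8, 0.3, 89.4]
wrist_force: [-0.4, -0.7, -0.1]
gripper_width: 0.0082
grasp_force: 30.0
time_s: 31.17
position: [0.6295, 0.0148, 0.1521]
ee_rot: [134.7, 0.0, 89.1]
wrist_force: [-0.0, -0.6, -0.8]
gripper_width: 0.008
grasp_force: 30.0
31.1667 [0.62950432 0.01482616 0.15211868] [1.34719093e+02 3.10350325e-02 8.91344731e+01] [  34.1   24.2  -51.9  131.7  120.9   28.8 -121.5] 29.970431327819824
drot [ 0.28 -0.    0.05] dpos [-0.0043 -0.0056  0.0028]
```

```bash
python3 -m pendant '[[-0.0022,-0.0028,0.0014,0,0,0,0],[-0.0021,-0.0028,0.0014,0,0,0,0],[0,0,0,0,0,0,0],[0,0,0,0,0,0,0],[0,0,0,0,0,0,0]]'; python3 fin.py
python3 - <<'E'
from h import *
p=shot('scene'); P=cloud(p); T=tcp(); Q=(P-T[:3,3])@T[:3,:3]
m=(abs(Q[...,1])<.012)&(abs(Q[...,0])<.08)&(Q[...,2]>-.012)&(Q[...,2]<.045); q=Q[m]
print(len(q),np.percentile(q,[1,50,99],axis=0).round(4)); 
r=nets.search_frame(p,'slide_frosted')[:2]; print(r)
for x in (-.052,.052): print(x,proj(p,T[:3,3]+T[:3,:3]@np.array([x,0,.0017+.007])))
m=(abs(P[...,0]-.629)<.045)&(abs(P[...,1]-.01)<.09)&(P[...,2]>.036)&(P[...,2]<.05);print('plate',np.median(P[m],0),P[m].min(0),P[m].max(0))
u,v=proj(p,[.64,.01,.12]).astype(int); cv2.imwrite('pics/fin.png',cv2.resize(p['pixels'][v-90:v+90,u-120:u+120],None,fx=3,fy=3,interpolation=cv2.INTER_CUBIC))
E
```

```text
time_s: 31.58
position: [0.6263, 0.0103, 0.1456]
ee_rot: [134.9, -0.1, 89.1]
wrist_force: [0.8, 0.9, -0.9]
gripper_width: 0.008
grasp_force: 30.0
31.5833 [0.62627305 0.01031824 0.14560842] [ 1.34929543e+02 -6.24454084e-02  8.90981512e+01] [  34.8   25.   -52.   132.2  122.5   29.2 -122.4] 29.970519840717316
drot [ 0.07 -0.04 -0.05] dpos [0.0002 0.0013 0.0005]
1079 [[-0.0606 -0.0004 -0.0111]
 [ 0.0029  0.0038  0.0086]
 [ 0.0577  0.0114  0.0263]]
[{'rect': [237.7, 199.5, 63.9, 37.1], 'confidence': 0.71}]
-0.052 [246.30521999 210.84525445]
0.052 [296.88453847 225.29773166]
plate [0.63419704 0.01126939 0.0429587 ] [ 0.60079787 -0.06691944  0.03608848] [0.66213697 0.08422704 0.04979744]
```

View pics/fin.png

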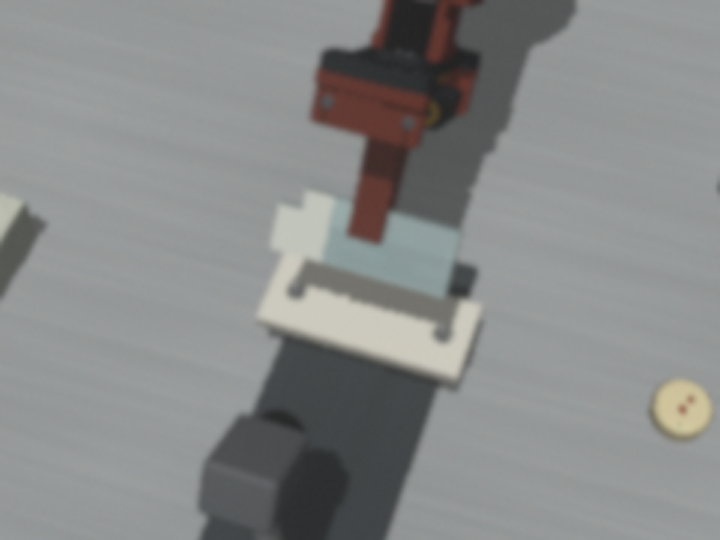

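The crop shows the slide tipped back above the seated plate. The frosted end is on the left at (300,230), the notch is in the upper-left corner at (285,200), and both pins show through the plate at (297,290) and (443,330). I'm handing the job in.

```bash
python3 -c "
from h import *
print(manip.finish_job())"
```

```text
the job is handed in; nothing more can be done
None
```

The job is handed in: the plate is flush on the seat and released, and the slide is held centred 10 cm above it at 45°, label face up to the lens, with the notched frosted end on the left and the notch in the upper corner (31.6 s of the 67 s).

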